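# Lock a showcase turntable's drive wheel with its retaining ring

### The arm

A 7-joint arm with a two-finger parallel gripper is mounted at the origin on the work surface. World frame = base frame: x ahead of the robot, y to its left, z up, the work surface at z = 0. Lengths are in mm, angles in degrees, forces in N, time in s.
With the tool pointing down it reaches from about 350 to 900 mm from the base axis. Payload 19.9 kg.
Tool frame: the origin (TCP) lies at the very end of the fingers, on their centre line; the grasp point (between the pads) lies 19 mm behind it (manip.hold_point_z is the distance from the TCP to the grasp point, in mm); z points along the fingers, y is the line along which they close (so a half turn about z gives the same grasp; the last joint's range is limited). The gripper opens to 94 mm and grips with 3 to 60 N. Pads are 16 mm wide; open, the fingers measure 119 mm over their backs; the gripper's body (75 mm by 177 mm) begins 78 mm behind the grasp point.
Start: joints at [60.762, 23.915, -0.59, 92.452, 0.269, 63.638, -3.037], TCP at [282.373, -557.55, 181.325] pointing down, gripper open.
Joint ranges: [-161.28, 161.28], [-22.2, 115.67], [-73.04, 71.86], [3.21, 147.25], [-68.34, 248.33], [10.77, 114.83], [-161.83, 161.83]. Speed limits (degrees/s): [108.29, 108.29, 136.94, 136.94, 172.46, 172.46, 172.46].

### API

Orientations are given as [roll, pitch, yaw] about the fixed x, y, z axes, in that order (R = Rz(yaw) Ry(pitch) Rx(roll)).
In Python, from cell import manip gives the robot as it stands. The module is installed in compiled form; this text tells all that it offers.
- The arm moves only by the shell command python3 -m pendant 'ROWS' [OPENING] [FORCE]. ROWS is JSON, a list of rows, each an object with "travel": the shift along the world's x, y, z in mm, a list of three; "yaw": the turn about the world's z in rad. In form: [{"travel": [x, y, z], "yaw": yaw}, ...]. A call has 1 to 10 rows; each row is the pose to reach, as a shift and turn from the pose commanded when the call began; what a row does not reach only later rows make up. A row lasts 1/12 s, in which the tool goes at most 41.7 mm and 7.16 degrees, less where a joint would pass 70% of its speed; a pose out of reach is approached as far as the arm can. A call with a gripper value outside its range is refused whole. OPENING is the closure, from -1 (fully open) to 1 (shut), so that 0 is half open, set as the call begins (- or left out, the last holds). The fingers move at their own pace and stop on an object; FORCE is the grip in N (left out, the last holds). Time passes only in rows, so rows that repeat a pose let the fingers close. It gives the time, the measured TCP pose, the force, the opening and the grip force at its end, in the units of the state.
- manip.observe(): the state, without advancing time (a new reading comes with each control period).
- manip.snapshot(name): name is "scene" or "top" or "wrist"; returns a dict with "pixels" (480x640x3 uint8, red, green, blue), "fx", "fy", "cx", "cy" (pixels), "k1" (the pictures are not rectified: a ray, as slopes to the right and down, at radius r is drawn at 1 + k1 r^2 times it, then the intrinsics apply), "pose" (4x4, takes a point from camera to world coordinates). Camera axes: x right, y down, z forward; pixel columns grow to the right and rows downward; lengths in mm; the calibration is good to about 2 mm. A picture is of the moment at which its call begins. There is no depth.
- manip.finish_job(): hands the job in; it is judged then, once.
The state is a dict: "clock": time; "qpos": joint angles; "qd": joint speeds; "effort": joint torques, N m; "tool_pos": TCP position; "ee_rot": TCP orientation; "ft_force": force on the tool from outside, world axes, zero at the start; "moment": the same for the moment, N m; "width": finger opening in mm; "finger_force": force on a finger pad.
Only numpy, scipy, OpenCV 4.12 (cv2) and the standard library are available. Lean on these libraries where they do the work, as an engineer would, in place of code of your own. Each camera call takes 0.05 s, during which the arm holds its last target. There are 200 camera calls.

### The job

The steel retaining ring hangs on the end of the turntable's spindle. Take the circlip pliers out of their foam tray, put them down on the green mat so that you can take them by the handles, spread the ring with them, slide it down the spindle until it lies on the brass boss and let it close in the groove all round. Then lay the pliers on the green mat and leave the vase, the grease tin and the screwdriver where they are.

Things in the scene. Friction and masses are not known exactly. Their poses are not given: they have to be found in the camera images.
- boss_face (a point): Centre of the flat top of the brass boss (56 mm across) on the fixed turntable base, on the vertical spindle axis; the ring must finally lie on it. Base: cream drum 200 mm across and 53 mm high with a white nylon toothed wheel 134 mm across, its top 67 mm above the bench. The boss top is 78 mm above the bench.
- spindle_end (a point): Centre of the steel spindle's end, 19 mm above the boss top. Going up from the boss: groove 46 mm across and 4 mm high, a plain land 50 mm across up to 12 mm, a nose tapering to 41 mm at the end.
- ring_center (a point): Dark steel retaining ring, 3 mm thick; this is the centre of its bore when spread, at half thickness. x points through the gap, z up. At the start it hangs closed and level on the nose, 18 mm above the boss top, this point 2.5 mm off the axis towards the gap. Fully spread its bore is 52 mm: it slides over the land if this point is within 1 mm of the axis. Seated: 1.5 mm above the boss top, 1 to 2 mm off axis.
- ring_notch (a point): Middle of the ring's gap between its two lugs, 35 mm from ring_center along x. The lugs' facing sides have notches for the plier pins, 6 mm either way from here along x, 17 mm apart when the ring is relaxed; the lips at their outer ends are then 11 mm apart. Pins come down here from above.
- ring_left (a joint): opening of the ring's left arm (rad): 0 relaxed, about 0.05 closed in the groove, about 0.13 on the land, about 0.18 with the pliers fully squeezed; springy, about 7 N at each lug when fully spread
- ring_right (a joint): the same for the right arm
- pliers_joint (a point): Circlip pliers, nose bent down at right angles, 190 mm long, 0.2 kg; this is the centre of their steel joint block (30 long, 26 wide, 16 mm high). x points to the nose, z up when the pins point down. Stored level in the foam, 43 mm above the bench. Laid on a flat surface they rest on pins and handle ends, nose tipped up 0.1 rad, this point 19 mm above the surface.
- pliers_handles (a point): Middle between the red rubber-covered handles, 60 mm behind the joint, near the pliers' balance point (50 mm behind it); squeezing here spreads the pins. Handles 14 mm high, 9 mm wide, 40 to 122 mm behind the joint; 66 mm over both when free, about 35 at the stop. Spring: 10 N on each at first, 24 N with the ring spread. Held at 63 mm the pins open 2 mm each. Lying on a surface: 13 mm above it.
- pliers_tips (a point): Middle between the two pins of the nose, half-way along them, 68 mm ahead of and 21 mm below the joint centre. Pins 3.5 mm thick, 10 mm long; their shoulders, 5 mm above this point, press on the lugs from above. Pin centres are 4.5 mm apart when free, 38 mm at the stop, where they have also drawn back 2.5 mm towards the joint.
- tray_top (a point): Fixed black foam tray, 50 mm high, 150 mm wide; this point lies in its top face over the stored joint of the pliers, x toward the nose. It runs from 153 mm behind to 94 mm ahead. The handles lie sunk flush in the foam; a slot 48 mm along x and 120 mm across, down to 10 mm above the bench, gives fingers room beside the joint.
- mat: Green work mat fixed on the bench, 160 (x) by 270 (y) mm, 3 mm thick; origin at the centre of its underside
- vase: blue ceramic vase, 72 mm wide, 100 mm high, loose; origin at its foot; leave it
- grease_tin: round tin, 56 mm wide, 42 mm high, loose; origin at its foot; leave it
- screwdriver: screwdriver, 170 mm long, lying loose; leave it

How it is judged:
By the outcome, as a careful person would: the job done as asked, in the order asked, and still so for the second after the job is handed in, with the robot touching nothing.
It also fails if it takes over 67 s, if anything falls off the work surface, if the arm or the gripper's body presses on something with over 40 N, if the wrist force passes 120 N, or if a joint passes its speed limit or range.

## Working session

There is one attempt and no reset: what is moved stays moved. The work goes in short steps, Python scripts to look and compute and a shell command to move; the robot and the scene stay as the last step left them, time stands still between calls to the robot, and variables do not carry over. Pictures are saved under pics/ and viewed, at most 10 in all, crops included, and the job is handed in when it is done.

```bash
mkdir -p pics; ls
cat > h.py <<'E'
import numpy as np, cv2
from cell import manip
def snap(n,f=None):
    s=manip.snapshot(n)
    s['bgr']=cv2.cvtColor(np.asarray(s['pixels']),cv2.COLOR_RGB2BGR)
    if f: cv2.imwrite('pics/'+f,s['bgr'])
    return s
def ray(s,u,v):
    K=np.array([[s['fx'],0,s['cx']],[0,s['fy'],s['cy']],[0,0,1.]])
    p=cv2.undistortPoints(np.array([[[u,v]]],float),K,np.array([s['k1'],0,0,0.]))[0,0]
    P=np.array(s['pose']); return P[:3,3],P[:3,:3]@np.array([p[0],p[1],1.])
def onz(s,u,v,z):
    o,d=ray(s,u,v); return o+d*(z-o[2])/d[2]
def proj(s,p):
    P=np.array(s['pose']); c=P[:3,:3].T@(np.array(p,float)-P[:3,3]); x=c[:2]/c[2]; x=x*(1+s['k1']*(x@x))
    return np.array([s['fx']*x[0]+s['cx'],s['fy']*x[1]+s['cy']])
E
python3 - <<'E'
from h import *
o=manip.observe(); print({k:np.round(v,2) for k,v in o.items()}, manip.hold_point_z)
a=snap('top','top0.png'); b=snap('scene','scene0.png')
print(a['fx'],a['k1'],np.round(a['pose'],2)); print(np.round(b['pose'],2))
E
```

```text
pics
{'clock': np.float64(0.0), 'qpos': array([60.76, 23.95, -0.59, 92.48,  0.27, 63.64, -3.04]), 'qd': array([-0.03, -0.  , -0.03, -0.  , -0.05,  0.09, -0.04]), 'effort': array([-0.000e+00, -8.513e+01,  6.400e-01, -4.260e+01, -5.000e-02,
        2.000e-02,  0.000e+00]), 'tool_pos': array([ 282.19, -557.22,  180.73]), 'ee_rot': array([-179.93,    0.  ,   26.86]), 'ft_force': array([ 0.03,  0.58, -0.54]), 'moment': array([ 0.01,  0.03, -0.03]), 'finger_force': np.float64(0.0), 'width': np.float64(93.85)} 18.8
601.6992087908495 0.052904087658374316 [[ 2.00000e-02 -9.90000e-01  1.00000e-01  4.19710e+02]
 [-1.00000e+00 -2.00000e-02 -1.00000e-02 -9.82900e+01]
 [ 1.00000e-02 -1.00000e-01 -9.90000e-01  1.09405e+03]
 [ 0.00000e+00  0.00000e+00  0.00000e+00  1.00000e+00]]
[[-3.80000e-01  5.40000e-01 -7.50000e-01  1.16971e+03]
 [ 9.30000e-01  2.20000e-01 -3.10000e-01  1.79680e+02]
 [-0.00000e+00 -8.10000e-01 -5.80000e-01  5.81350e+02]
 [ 0.00000e+00  0.00000e+00  0.00000e+00  1.00000e+00]]
```

View pics/top0.png

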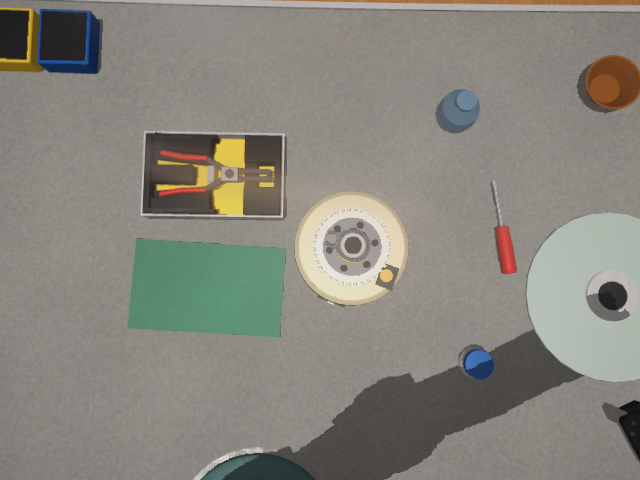

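View pics/scene0.png

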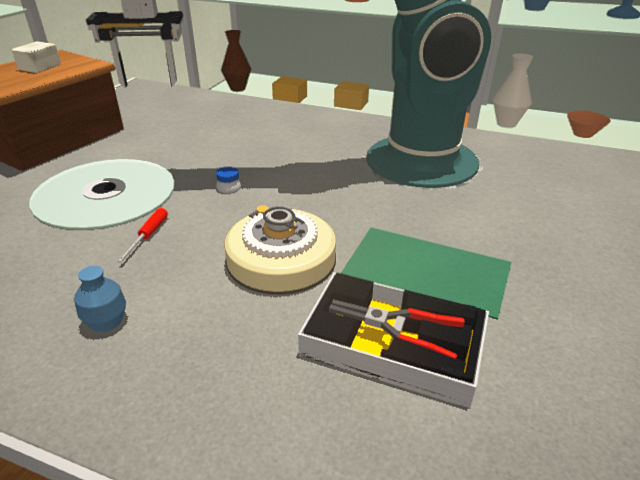

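The top view shows the pliers with their joint at about (230,173) and nose to the right, the mat corners at about (137,238) to (280,336), the spindle at about (352,245), the vase at (460,108), the tin at (478,364) and the screwdriver at (503,240). I'll compute positions and zoom in on the ring.

Run:
```python
from h import *
a=snap('top'); b=snap('scene')
im=a['bgr']; hsv=cv2.cvtColor(im,cv2.COLOR_BGR2HSV)
def big(m):
    c,_=cv2.findContours(m.astype(np.uint8),cv2.RETR_EXTERNAL,cv2.CHAIN_APPROX_NONE); return sorted(c,key=cv2.contourArea)[::-1]
g=cv2.inRange(hsv,(65,80,40),(90,255,200)); c=[k for k in big(g) if cv2.boundingRect(k)[1]<350][0]
r=cv2.minAreaRect(c); print('mat',[onz(a,*p,3)[:2].round(1) for p in cv2.boxPoints(r)],onz(a,*r[0],3).round(1))
red=cv2.inRange(hsv,(0,150,80),(8,255,255)); 
for k in big(red)[:4]:
    r=cv2.minAreaRect(k); print('red',np.round(r[0],1),[onz(a,*p,43)[:2].round(1) for p in cv2.boxPoints(r)])
# drum circle
cr=cv2.inRange(hsv,(15,40,150),(35,130,255)); k=[k for k in big(cr) if 280<cv2.boundingRect(k)[0]<420][0]
(e,ax,an)=cv2.fitEllipse(cv2.convexHull(k)); print('drum',e,ax,onz(a,*e,53).round(1))
gray=cv2.cvtColor(im,cv2.COLOR_BGR2GRAY)
wh=((hsv[...,1]<25)&(gray>200)).astype(np.uint8); wh[:150]=0; wh[:, :300]=0; wh[:,410:]=0; wh[310:]=0
k=np.vstack(big(wh)[:6]);(e,ax,an)=cv2.fitEllipse(cv2.convexHull(k)); print('wheel',e,ax,onz(a,*e,67).round(1))
print('joint',onz(a,230,173,51).round(1))
def crop(s,u,v,w,h,f): return cv2.resize(s['bgr'][v-h:v+h,u-w:u+w],None,fx=f,fy=f,interpolation=cv2.INTER_CUBIC)
t=np.vstack([np.hstack([crop(a,352,245,32,25,6),crop(b,280,222,32,25,6)]),crop(a,214,174,76,46,5)[:, :768][:300] if 0 else cv2.resize(a['bgr'][125:223,138:292],(768,294*5//3),interpolation=cv2.INTER_CUBIC)[:300*5//3]])
t=t[:790]; cv2.imwrite('pics/z.png',cv2.resize(t,(576,int(t.shape[0]*.75)))); print(t.shape)
```

```text
mat [array([349. , 238.5]), array([507.2, 236.5]), array([493.7, -35.4]), array([334.8, -28.9])] [420.4 103.3   3. ]
red [505.4 249.4] [array([ 534. , -405.6]), array([ 538.4, -429.4]), array([ 457.4, -441.5]), array([ 453.1, -417.9])]
red [181.8 190.6] [array([589.4, 185.4]), array([599.6, 105.3]), array([589.5, 103.9]), array([579.3, 183.9])]
red [183.4 155.6] [array([650.1, 184.5]), array([660.4, 183.8]), array([653.8, 104.3]), array([643.5, 104.9])]
drum (351.01544189453125, 247.4785919189453) (113.74344635009766, 114.73540496826172) [ 493.5 -153.4   53. ]
wheel (348.45416259765625, 254.65890502929688) (76.4974365234375, 98.90985870361328) [ 480.1 -148.4   67. ]
joint [620.9  60.3  51. ]
(790, 768, 3)
```

View pics/z.png

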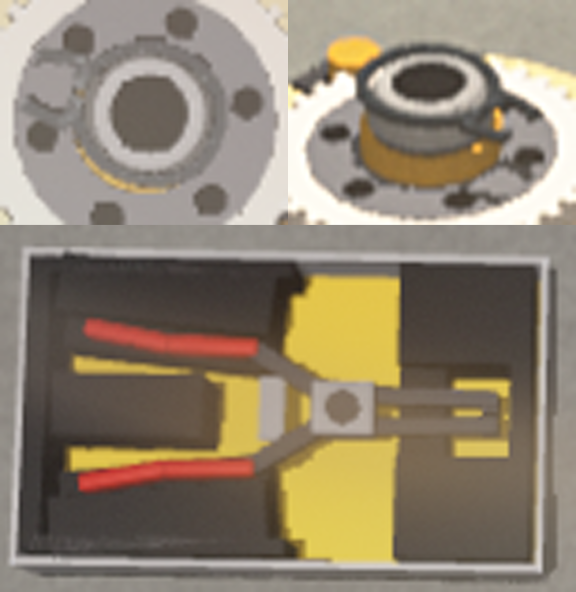

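The ring's gap points to about +y, slightly +x, and its pins enter from the tray side. The pliers lie at yaw about -90 with the joint near (621, 60), and the mat centre is near (420, 103). I'll move above the joint.

```bash
python3 -m pendant '[{"travel":[170,310,10],"yaw":0.6},{"travel":[170,310,10],"yaw":0.8},{"travel":[170,310,10],"yaw":1.1},{"travel":[170,310,10],"yaw":1.1},{"travel":[170,310,10],"yaw":1.1},{"travel":[170,310,10],"yaw":1.1},{"travel":[170,310,10],"yaw":1.1},{"travel":[170,310,10],"yaw":1.1},{"travel":[170,310,10],"yaw":1.1}]' -0.28 40
python3 -m pendant '[{"travel":[168.6,307.9,0],"yaw":0},{"travel":[168.6,307.9,0],"yaw":0},{"travel":[168.6,307.9,0],"yaw":0},{"travel":[168.6,307.9,0],"yaw":0},{"travel":[168.6,307.9,0],"yaw":0},{"travel":[168.6,307.9,0],"yaw":0},{"travel":[168.6,307.9,0],"yaw":0},{"travel":[168.6,307.9,0],"yaw":0},{"travel":[168.6,307.9,0],"yaw":0},{"travel":[168.6,307.9,0],"yaw":0}]'
python3 - <<'E'
from h import *
s=snap('wrist','w1.png'); print(np.round(s['pose'],3),s['fx'],s['cx'],s['cy'],s['k1']); o=manip.observe(); print(o['tool_pos'],o['ee_rot'])
E
```

```text
clock: 0.95
tool_pos: [454.4, -242.8, 191.7]
ee_rot: [180.0, -0.0, 90.5]
ft_force: [1.0, -0.1, -0.3]
width: 60.3
finger_force: 0.0
clock: 1.78
tool_pos: [621.7, 65.6, 190.8]
ee_rot: [-180.0, -0.1, 90.2]
ft_force: [0.2, 0.9, 0.4]
width: 60.1
finger_force: 0.0
[[ 1.00000e+00  4.00000e-03  1.00000e-03  6.21580e+02]
 [ 4.00000e-03 -9.72000e-01 -2.37000e-01  1.34065e+02]
 [-0.00000e+00  2.37000e-01 -9.72000e-01  3.93859e+02]
 [ 0.00000e+00  0.00000e+00  0.00000e+00  1.00000e+00]] 399.5950176985458 323.06310761541414 239.59949138624947 -0.01646954760355703
[621.06231769  62.76014802 190.73107063] [-1.79946539e+02 -5.21616030e-02  9.00740343e+01]
```

View pics/w1.png

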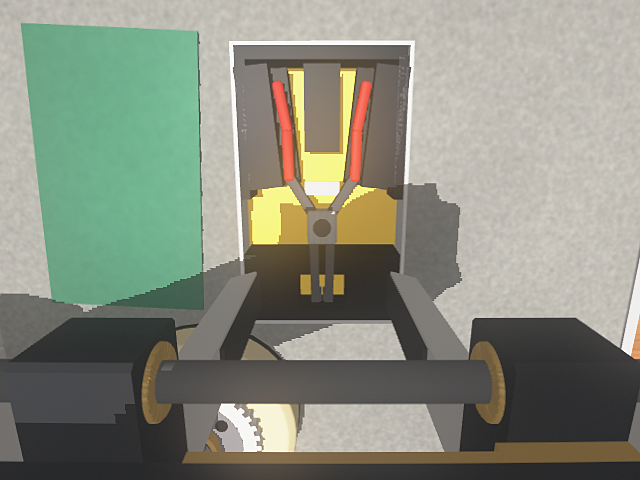

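The wrist view shows the pliers' joint at about (322,227), the nose end at (322,300) and the handles up at (285–360, 85–180). The mat is to the left.

Run:
```python
from h import *
s=snap('wrist'); print(onz(s,322,227,51), onz(s,321.5,300,45)); 
hsv=cv2.cvtColor(s['bgr'],cv2.COLOR_BGR2HSV); red=cv2.inRange(hsv,(0,150,80),(8,255,255))
c,_=cv2.findContours(red,cv2.RETR_EXTERNAL,cv2.CHAIN_APPROX_NONE)
for k in sorted(c,key=cv2.contourArea)[::-1][:2]: print([onz(s,*p,50).round(1) for p in cv2.boxPoints(cv2.minAreaRect(k))])
print(manip.observe()['tool_pos'],manip.observe()['ee_rot'])
```

```text
[620.14258129  58.95601193  51.        ] [619.75831298 -11.91461258  45.        ]
[array([640.7, 103.3,  50. ]), array([649.3, 183.5,  50. ]), array([660.2, 182.3,  50. ]), array([652.1, 101.9,  50. ])]
[array([579.5, 182.1,  50. ]), array([590.5, 183.4,  50. ]), array([599.6, 103. ,  50. ]), array([588. , 101.6,  50. ])]
[620.8092106   60.76119364 190.84230001] [-1.79950418e+02  8.22460784e-04  8.99508965e+01]
```

```bash
python3 -m pendant '[{"travel":[-0.5,0,-41],"yaw":0},{"travel":[-0.5,0,-82],"yaw":0},{"travel":[-0.5,0,-110],"yaw":0},{"travel":[-0.5,0,-130],"yaw":0},{"travel":[-0.5,0,-145],"yaw":0},{"travel":[-0.5,0,-158],"yaw":0},{"travel":[-0.5,0,-167],"yaw":0},{"travel":[-0.5,0,-167],"yaw":0},{"travel":[-0.5,0,-167],"yaw":0}]'
python3 -m pendant '[{"travel":[0,0,0],"yaw":0},{"travel":[0,0,0],"yaw":0},{"travel":[0,0,0],"yaw":0},{"travel":[0,0,0],"yaw":0},{"travel":[0,0,0],"yaw":0},{"travel":[0,0,0],"yaw":0}]' 1 55
```

```text
clock: 2.63
tool_pos: [620.6, 59.9, 24.7]
ee_rot: [180.0, 0.0, 89.9]
ft_force: [0.2, 0.6, 0.6]
width: 60.2
finger_force: 0.0
clock: 3.13
tool_pos: [620.6, 60.3, 24.5]
ee_rot: [180.0, 0.0, 89.9]
ft_force: [0.2, -0.4, 2.1]
width: 24.8
finger_force: 55.0
```

```bash
python3 -m pendant '[{"travel":[0,0,8],"yaw":0},{"travel":[0,0,20],"yaw":0},{"travel":[0,0,35],"yaw":0},{"travel":[0,0,55],"yaw":0},{"travel":[0,0,80],"yaw":0},{"travel":[0,0,90],"yaw":0},{"travel":[0,0,90],"yaw":0}]'
python3 -m pendant '[{"travel":[-15,0,0],"yaw":0},{"travel":[-40,5,0],"yaw":0},{"travel":[-75,10,0],"yaw":0},{"travel":[-110,12,0],"yaw":0},{"travel":[-145,15,0],"yaw":0},{"travel":[-175,18,0],"yaw":0},{"travel":[-195,18,0],"yaw":0},{"travel":[-200,18,0],"yaw":0},{"travel":[-200,18,0],"yaw":0},{"travel":[-200,18,0],"yaw":0}]'
python3 - <<'E'
from h import *
snap('wrist','w2.png')
s=snap('scene'); cv2.imwrite('pics/s2.png',s['bgr'][150:390,250:570])
a=cv2.imread('pics/w2.png'); b=cv2.imread('pics/s2.png'); a=a[:420]; a=cv2.resize(a,(457,300)); b=cv2.resize(b,(400,300))
cv2.imwrite('pics/c2.png',cv2.resize(np.hstack([a,b]),(800,280)))
E
```

```text
clock: 3.72
tool_pos: [621.9, 60.6, 117.4]
ee_rot: [179.8, -0.0, 89.9]
ft_force: [0.5, -0.1, -2.3]
width: 24.3
finger_force: 55.0
clock: 4.55
tool_pos: [421.2, 78.2, 114.3]
ee_rot: [180.0, 0.0, 89.9]
ft_force: [0.5, -0.4, -2.3]
width: 24.5
finger_force: 55.0
```

View pics/c2.png

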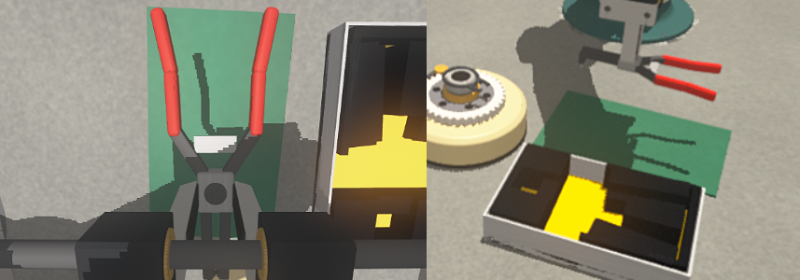

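The pliers hang level in the gripper over the mat (joint at (215,190) in the left half). I'll lower them now.

```bash
python3 -m pendant '[{"travel":[0,0,-25],"yaw":0},{"travel":[0,0,-50],"yaw":0},{"travel":[0,0,-72],"yaw":0},{"travel":[0,0,-86],"yaw":0},{"travel":[0,0,-94],"yaw":0},{"travel":[0,0,-99],"yaw":0},{"travel":[0,0,-102],"yaw":0},{"travel":[0,0,-102],"yaw":0}]'
python3 -m pendant '[{"travel":[0,0,-1],"yaw":0},{"travel":[0,0,-2],"yaw":0},{"travel":[0,0,-3],"yaw":0},{"travel":[0,0,-4],"yaw":0},{"travel":[0,0,-5],"yaw":0},{"travel":[0,0,-5],"yaw":0}]'
```

```text
clock: 5.32
tool_pos: [420.8, 78.4, 12.3]
ee_rot: [-180.0, -0.0, 89.9]
ft_force: [-0.3, -0.2, -2.2]
width: 23.8
finger_force: 55.0
clock: 5.82
tool_pos: [420.4, 78.3, 7.3]
ee_rot: [-180.0, 0.0, 89.9]
ft_force: [-0.5, -0.7, -2.8]
width: 24.0
finger_force: 55.0
```

```bash
python3 -m pendant '[{"travel":[0,0,-1],"yaw":0},{"travel":[0,0,-2],"yaw":0},{"travel":[0,0,-2.3],"yaw":0},{"travel":[0,0,-2.3],"yaw":0}]'
python3 -m pendant '[{"travel":[0,0,0],"yaw":0},{"travel":[0,0,0],"yaw":0},{"travel":[0,0,0],"yaw":0},{"travel":[0,0,0],"yaw":0}]' -0.28 40
python3 -m pendant '[{"travel":[0,0,30],"yaw":0},{"travel":[0,20,60],"yaw":0},{"travel":[0,40,100],"yaw":0},{"travel":[0,60,140],"yaw":0},{"travel":[0,60,180],"yaw":0},{"travel":[0,60,186],"yaw":0},{"travel":[0,60,186],"yaw":0},{"travel":[0,60,186],"yaw":0}]' -1
python3 - <<'E'
from h import *
s=snap('wrist','w3.png'); print(np.round(s['pose'],3)); print(manip.observe()['tool_pos'])
E
```

```text
clock: 6.15
tool_pos: [420.5, 78.4, 5.0]
ee_rot: [-180.0, -0.0, 89.9]
ft_force: [1.1, 0.8, -0.8]
width: 23.7
finger_force: 55.0
clock: 6.48
tool_pos: [420.5, 78.3, 5.1]
ee_rot: [-180.0, 0.0, 89.9]
ft_force: [0.2, 0.9, -0.2]
width: 47.5
finger_force: 0.0
clock: 7.15
tool_pos: [420.6, 138.1, 191.1]
ee_rot: [179.9, 0.0, 89.9]
ft_force: [0.5, 0.1, -0.2]
width: 94.3
finger_force: 0.0
[[ 1.00000e+00 -2.00000e-03  1.00000e-03  4.20624e+02]
 [-2.00000e-03 -9.71000e-01 -2.39000e-01  2.07061e+02]
 [ 1.00000e-03  2.39000e-01 -9.71000e-01  3.93978e+02]
 [ 0.00000e+00  0.00000e+00  0.00000e+00  1.00000e+00]]
[420.12552337 137.88932398 190.27040432]
```

View pics/w3.png

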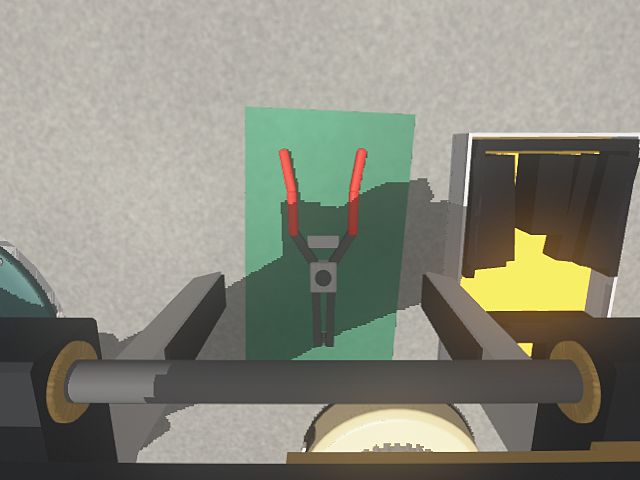

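The pliers lie on the mat: joint at (323,278), pins near (323,342), handle ends at (284,152) and (361,152). Next come close wrist views of the pins and of the spindle, taken with the same camera geometry so the calibration error cancels.

```bash
python3 -m pendant '[{"travel":[0,-40,0],"yaw":0},{"travel":[0,-80,-20],"yaw":0},{"travel":[0,-110,-50],"yaw":0},{"travel":[0,-128,-85],"yaw":0},{"travel":[0,-128,-115],"yaw":0},{"travel":[0,-128,-131],"yaw":0},{"travel":[0,-128,-131],"yaw":0},{"travel":[0,-128,-131],"yaw":0},{"travel":[0,-128,-131],"yaw":0}]'
python3 - <<'E'
from h import *
import pickle
s=snap('wrist','w4.png'); pickle.dump(s,open('w4.pkl','wb'))
E
python3 -m pendant '[{"travel":[0,0,41],"yaw":0},{"travel":[0,0,82],"yaw":0},{"travel":[5,-10,120],"yaw":0},{"travel":[20,-40,125],"yaw":0},{"travel":[40,-80,125],"yaw":0},{"travel":[60,-115,125],"yaw":0},{"travel":[70,-150,120],"yaw":0},{"travel":[77,-163,100],"yaw":0},{"travel":[77,-163,89],"yaw":0},{"travel":[77,-163,89],"yaw":0}]'
python3 -m pendant '[{"travel":[0,0,0],"yaw":0},{"travel":[0,0,0],"yaw":0}]'
python3 - <<'E'
from h import *
import pickle
s=snap('wrist','w5.png'); pickle.dump(s,open('w5.pkl','wb'))
a=cv2.imread('pics/w4.png'); b=s['bgr']
cv2.imwrite('pics/c5.png',np.hstack([cv2.resize(a[20:320,170:470],(400,400)),cv2.resize(b[20:320,170:470],(400,400))]))
E
```

```text
clock: 7.95
tool_pos: [420.6, 10.7, 60.5]
ee_rot: [-180.0, -0.0, 89.9]
ft_force: [0.4, 0.6, 0.0]
width: 94.2
finger_force: 0.0
clock: 8.83
tool_pos: [496.6, -152.6, 147.8]
ee_rot: [-179.9, -0.1, 89.8]
ft_force: [-1.1, 0.4, -0.8]
width: 93.8
finger_force: 0.0
clock: 9.0
tool_pos: [497.9, -151.6, 150.4]
ee_rot: [179.9, 0.0, 90.0]
ft_force: [0.5, -0.9, 0.5]
width: 94.0
finger_force: 0.0
```

View pics/c5.png

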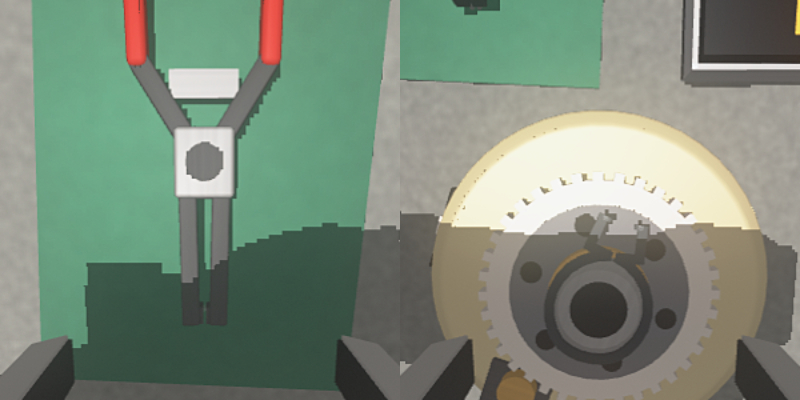

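The left half shows the pliers square on the mat (joint at (204,161), pin ends at (205,323)). The right half shows the spindle hole at (598,310) and the ring lugs at about (603,228) and (640,232). I'll fit these now and check with one zoom.

Run:
```python
from h import *
import pickle
s4=pickle.load(open('w4.pkl','rb'));s5=pickle.load(open('w5.pkl','rb'))
def cont(m,near):
    c,_=cv2.findContours(m.astype(np.uint8),cv2.RETR_EXTERNAL,cv2.CHAIN_APPROX_NONE)
    c=[k for k in c if cv2.contourArea(k)>30]
    return min(c,key=lambda k:np.hypot(*(np.array(cv2.minAreaRect(k)[0])-near)))
g=cv2.cvtColor(s5['bgr'],cv2.COLOR_BGR2GRAY)
print('g row',g[252,270:370:3])
for th in (45,55,65):
    m=g<th; k=cont(m,(318,252)); e=cv2.fitEllipse(k); print('hole',th,np.round(e[0],1),np.round(e[1],1),onz(s5,*e[0],97).round(1))
g4=cv2.cvtColor(s4['bgr'],cv2.COLOR_BGR2GRAY); k=cont(g4>150,(323,140)); r=cv2.minAreaRect(k); print('joint',r,onz(s4,*r[0],29).round(1))
hsv=cv2.cvtColor(s4['bgr'],cv2.COLOR_BGR2HSV)
green=cv2.inRange(hsv,(60,60,20),(95,255,255))
for row in (200,230,245,255,260): # non-green span nose
    x=np.where(green[row,290:360]==0)[0]+290; print(row,x.min(),x.max(), onz(s4,(x.min()+x.max())/2,row,22)[:2].round(1))
col=np.where(green[200:300,315]==0)[0]+200; print('nose end row',col.max(), onz(s4,323,col.max()+.5,25).round(1), onz(s4,323,col.max()+.5,3).round(1))
red=cv2.inRange(hsv,(0,150,60),(8,255,255)); c,_=cv2.findContours(red,cv2.RETR_EXTERNAL,cv2.CHAIN_APPROX_NONE)
for k in sorted(c,key=cv2.contourArea)[::-1][:2]: print(cv2.boundingRect(k),[onz(s4,*p,22).round(1)[:2] for p in cv2.boxPoints(cv2.minAreaRect(k))])
C=np.clip(cv2.resize(s5['bgr'][165:295,250:390],None,fx=5.5,fy=4.5*11/9,interpolation=cv2.INTER_NEAREST).astype(float)*1.6,0,255).astype(np.uint8)
C=cv2.resize(C,(640,594)); cv2.imwrite('pics/c6.png',C)
print(s5['pose'].__class__,np.array(s5['pose'])[:3,3],np.array(s4['pose'])[:3,3])
```

```text
g row [ 85  86  88  61  64  70 100 102 103  75  53  50  51  51  50  52  51  51
  50  50  49  50  50  46 106 101 104  85  59  60  88  89  52  51]
hole 45 [155.5 666.3] [133.  624.2] [ 343.4 -551.5   97. ]
hole 55 [318.9 255.3] [32.8 44.2] [ 495.3 -156.5   97. ]
hole 65 [318.5 252.1] [40.7 41.7] [ 495.  -154.2   97. ]
joint ((322.5, 141.0), (52.0, 43.0), 90.0) [420.5  79.8  29. ]
200 305 341 [420.7  45. ]
230 305 340 [420.4  26.3]
245 306 340 [420.7  16.8]
255 306 340 [420.7  10.3]
260 307 339 [420.7   7. ]
nose end row 263 [420.7   5.6  25. ] [420.7  -1.2   3. ]
(365, 0, 18, 68) [array([443.8, 120.6]), array([444.5, 155. ]), array([453.4, 154.7]), array([453. , 120.2])]
(262, 0, 18, 69) [array([387.2, 154.8]), array([395.7, 155.1]), array([396.5, 120.1]), array([387.6, 119.8])]
<class 'numpy.ndarray'> [497.642722   -82.57692721 353.25766787] [420.79722948  79.51252214 263.41958892]
```

View pics/c6.png

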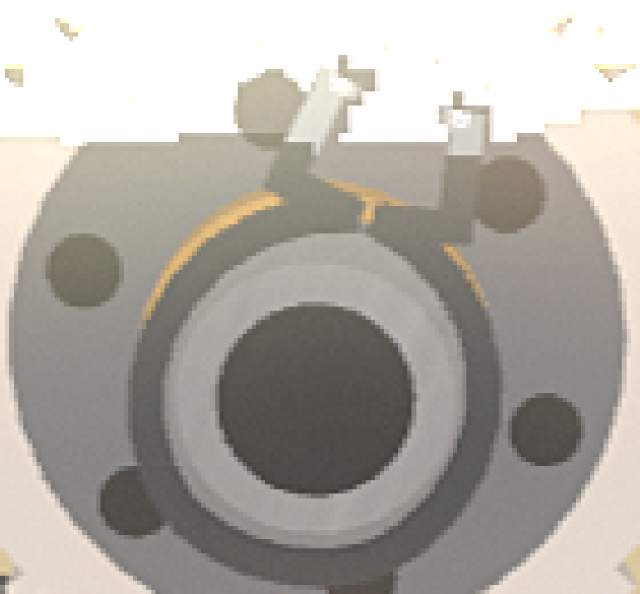

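The zoom shows the spindle hole at (316,398), the gap's inner end at (369,212), and the lug lips at about (375,80) and (440,108). I'll convert these to world coordinates.

Run:
```python
from h import *
import pickle
s=pickle.load(open('w5.pkl','rb')); f=640/140
w=lambda u,v,z=97.5: onz(s,250+u/f-.5+.1,165+v/f-.5+.1,z)[:2]
A=w(316,398,97)
for p in [(369,212),(410,93),(375,80),(440,108),(340,75),(470,110)]:
    q=w(*p); v=q-A; print(p,q.round(1),v.round(1),np.hypot(*v).round(1),np.degrees(np.arctan2(v[1],v[0])).round(1))
print(A)
# ring outer circle centre: left/right/bottom extremes
pts=np.array([w(130,400),w(500,400),w(318,586),w(150,490),w(480,490),w(200,555),w(430,555)],np.float32)
M=np.c_[2*pts,np.ones(len(pts))];x=np.linalg.lstsq(M,(pts**2).sum(1),rcond=None)[0];print('ring outer c',x[:2],np.sqrt(x[2]+x[0]**2+x[1]**2))
```

```text
(369, 212) [ 502.7 -126.4] [ 7.6 27.5] 28.5 74.6
(410, 93) [ 508.4 -109.6] [13.2 44.3] 46.2 73.4
(375, 80) [ 503.5 -107.8] [ 8.3 46.1] 46.8 79.8
(440, 108) [ 512.6 -111.7] [17.4 42.2] 45.7 67.6
(340, 75) [ 498.6 -107.1] [ 3.4 46.8] 46.9 85.8
(470, 110) [ 516.8 -112. ] [21.6 41.9] 47.2 62.7
[ 495.14620841 -153.92598771]
ring outer c [ 494.98339007 -156.50043382] 26.977061577843134
```

```bash
python3 -m pendant '[{"travel":[0,20,30],"yaw":0},{"travel":[-15,55,40],"yaw":0},{"travel":[-30,95,40],"yaw":0},{"travel":[-45,130,40],"yaw":0},{"travel":[-55,165,40],"yaw":0},{"travel":[-65,200,40],"yaw":0},{"travel":[-72,240,30],"yaw":0},{"travel":[-77,275,10],"yaw":0},{"travel":[-77.1,292.5,-20],"yaw":0},{"travel":[-77.1,292.5,-50],"yaw":0}]'
python3 -m pendant '[{"travel":[0,0,-35],"yaw":0},{"travel":[0,0,-55],"yaw":0},{"travel":[0,0,-60],"yaw":0},{"travel":[0,0,-60],"yaw":0},{"travel":[0,0,-60],"yaw":0}]'
```

```text
clock: 9.88
tool_pos: [420.5, 144.5, 99.8]
ee_rot: [179.8, -0.1, 90.2]
ft_force: [0.8, -0.4, -0.0]
width: 94.2
finger_force: 0.0
clock: 10.3
tool_pos: [421.0, 140.3, 40.4]
ee_rot: [179.9, -0.0, 89.9]
ft_force: [-1.1, 0.4, 0.6]
width: 93.8
finger_force: 0.0
```

```bash
python3 -m pendant '[{"travel":[0,0,-20],"yaw":0},{"travel":[0,0,-30],"yaw":0},{"travel":[0,0,-35],"yaw":0},{"travel":[0,0,-35],"yaw":0}]'
python3 -m pendant '[{"travel":[0,0,0],"yaw":0},{"travel":[0,0,0],"yaw":0},{"travel":[0,0,0],"yaw":0},{"travel":[0,0,0],"yaw":0}]' -0.34 40
```

```text
clock: 10.63
tool_pos: [420.3, 139.8, 4.1]
ee_rot: [-180.0, 0.0, 89.9]
ft_force: [-1.1, -0.0, 0.1]
width: 94.1
finger_force: 0.0
clock: 10.97
tool_pos: [420.7, 139.9, 4.5]
ee_rot: [180.0, -0.0, 89.9]
ft_force: [0.1, 0.1, -0.9]
width: 71.0
finger_force: 0.0
```

```bash
python3 -m pendant '[{"travel":[0,0,0],"yaw":0},{"travel":[0,0,0],"yaw":0},{"travel":[0,0,0],"yaw":0}]'
python3 -m pendant '[{"travel":[0,0,3],"yaw":0},{"travel":[0,0,10],"yaw":0},{"travel":[0,0,20],"yaw":0},{"travel":[0,0,35],"yaw":0},{"travel":[0,0,55],"yaw":0},{"travel":[0,0,80],"yaw":0},{"travel":[0,0,100],"yaw":0},{"travel":[0,0,100],"yaw":0}]'
python3 - <<'E'
from h import *
a=snap('wrist')['bgr'][:420]; b=snap('scene')['bgr'][80:320,290:610]
cv2.imwrite('pics/c7.png',np.hstack([cv2.resize(a,(400,300)),cv2.resize(b,(400,300))]))
E
```

```text
clock: 11.22
tool_pos: [420.4, 139.9, 4.1]
ee_rot: [180.0, 0.0, 89.9]
ft_force: [0.1, -0.7, -0.2]
width: 63.0
finger_force: 0.0
clock: 11.88
tool_pos: [422.2, 140.6, 108.1]
ee_rot: [179.7, -0.0, 89.9]
ft_force: [0.9, 0.1, 0.5]
width: 63.1
finger_force: 0.0
```

View pics/c7.png

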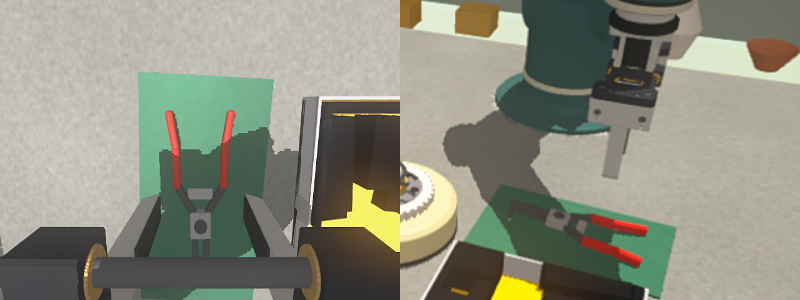

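The pliers stayed on the mat: the 63 mm opening did not touch the handles (they are at (175–230, 110–190) in the left half). I'll go back down and close a little further.

```bash
python3 -m pendant '[{"travel":[0,0,-30],"yaw":0},{"travel":[0,0,-65],"yaw":0},{"travel":[0,0,-90],"yaw":0},{"travel":[0,0,-99.3],"yaw":0},{"travel":[0,0,-99.3],"yaw":0},{"travel":[0,0,-99.3],"yaw":0}]' -0.8
for i in 1; do python3 -m pendant '[{"travel":[0,0,0],"yaw":0},{"travel":[0,0,0],"yaw":0},{"travel":[0,0,0],"yaw":0},{"travel":[0,0,0],"yaw":0},{"travel":[0,0,0],"yaw":0},{"travel":[0,0,0],"yaw":0},{"travel":[0,0,0],"yaw":0}]' -0.32 40; done
python3 -m pendant '[{"travel":[0,0,0],"yaw":0},{"travel":[0,0,0],"yaw":0},{"travel":[0,0,0],"yaw":0}]' -0.30
python3 -m pendant '[{"travel":[0,0,0],"yaw":0},{"travel":[0,0,0],"yaw":0},{"travel":[0,0,0],"yaw":0}]' -0.28
```

```text
clock: 12.48
tool_pos: [420.2, 140.1, 5.1]
ee_rot: [-179.9, -0.0, 89.9]
ft_force: [-0.2, 0.1, 0.7]
width: 84.7
finger_force: 0.0
clock: 13.07
tool_pos: [420.5, 139.8, 4.9]
ee_rot: [180.0, 0.0, 89.9]
ft_force: [0.0, -0.2, -0.8]
width: 62.0
finger_force: 0.0
clock: 13.32
tool_pos: [420.3, 139.8, 4.7]
ee_rot: [-180.0, 0.0, 89.9]
ft_force: [0.3, -0.0, -0.1]
width: 60.9
finger_force: 0.0
clock: 13.57
tool_pos: [420.4, 139.9, 4.7]
ee_rot: [-180.0, 0.0, 89.9]
ft_force: [-0.3, -0.6, -0.5]
width: 60.4
finger_force: 0.0
```

Run:
```python
from h import *
s=snap('wrist','w8.png'); hsv=cv2.cvtColor(s['bgr'],cv2.COLOR_BGR2HSV); red=cv2.inRange(hsv,(0,150,60),(8,255,255))
for row in range(0,470,30):
    x=np.where(red[row])[0]
    if len(x)>3: a,b=onz(s,x.min(),row,21),onz(s,x.max()+1,row,21); print(row,x.min(),x.max(),a[:2].round(1),b[:2].round(1),(b-a)[0].round(1))
C=cv2.resize(s['bgr'][100:400,120:520],(640,480)); cv2.imwrite('pics/c8.png',C)
```

```text
180 241 404 [382.4 191.5] [458.6 191.4] 76.2
210 247 398 [384.6 177.4] [456.4 177.3] 71.8
240 255 391 [387.7 162.7] [453.7 162.7] 65.9
270 256 390 [387.6 147.6] [453.8 147.5] 66.2
300 261 385 [389.4 131.9] [451.9 131.8] 62.5
```

View pics/c8.png

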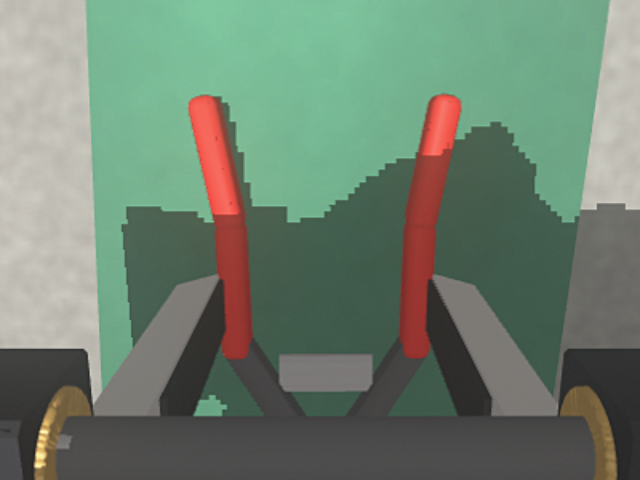

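The handles sit between the fingers, nearly touching (fingers at (215,290) and (435,290)). That was the last picture I may view, so from here I work by numbers and close in small steps.

```bash
python3 -m pendant '[{"travel":[0,0,0],"yaw":0},{"travel":[0,0,0],"yaw":0},{"travel":[0,0,0],"yaw":0}]' -0.25 | grep -E "width|finger|ft"
python3 -m pendant '[{"travel":[0,0,0],"yaw":0},{"travel":[0,0,0],"yaw":0},{"travel":[0,0,0],"yaw":0}]' -0.22| grep -E "width|finger|ft"
python3 - <<'E'
from h import *
s=snap('wrist'); hsv=cv2.cvtColor(s['bgr'],cv2.COLOR_BGR2HSV); red=cv2.inRange(hsv,(0,150,60),(8,255,255))
for row in (180,210,240,270,285,300):
    x=np.where(red[row])[0]
    if len(x)>3: a,b=onz(s,x.min(),row,21),onz(s,x.max()+1,row,21); print(row,x.min(),x.max(),(b-a)[0].round(1))
E
```

```text
ft_force: [-1.4, -0.5, -0.2]
width: 59.0
finger_force: 0.0
ft_force: [-0.1, 1.0, 0.1]
width: 57.4
finger_force: 0.0
180 241 404 76.2
210 247 398 71.8
240 255 391 65.9
270 256 390 66.2
285 264 383 59.4
300 264 382 59.5
```

Run:
```python
from h import *
s=snap('wrist'); o=manip.observe(); print(o['width'],o['finger_force'],o['tool_pos'])
for z in (5,15,25,50):
    for y in (148,132): print(z,y,proj(s,[420.4-28.7,y,z]).round(1),proj(s,[420.4+28.7,y,z]).round(1))
print(proj(s,[387.4,140,23]).round(1),proj(s,[387.4,140,9]).round(1))
for r in (270,276,282,290,300,310,316): print(r,[tuple(int(c) for c in p) for p in s['bgr'][r,248:284:3]])
```

```text
57.431039137822786 0.0 [420.38571163 139.85972158   4.71836534]
5 148 [268.6 259.8] [377.2 259.7]
5 132 [269.6 288.3] [376.2 288.2]
15 148 [266.  265.5] [379.8 265.4]
15 132 [267.1 295.2] [378.7 295.1]
25 148 [263.1 271.8] [382.6 271.6]
25 132 [264.4 302.8] [381.5 302.7]
50 148 [254.5 290.6] [391.2 290.5]
50 132 [256.1 325.7] [389.7 325.5]
[255.6 286. ] [259.9 276.6]
270 [(76, 93, 72), (76, 92, 72), (80, 96, 66), (45, 52, 153), (50, 56, 155), (51, 57, 155), (52, 58, 157), (50, 56, 151), (49, 55, 139), (57, 66, 112), (77, 93, 71), (76, 92, 71)]
276 [(119, 124, 128), (119, 124, 129), (120, 124, 129), (121, 125, 129), (42, 47, 49), (49, 55, 146), (52, 58, 157), (51, 57, 152), (46, 52, 140), (47, 52, 123), (76, 93, 70), (77, 92, 70)]
282 [(118, 124, 127), (119, 124, 128), (121, 124, 129), (44, 47, 51), (46, 51, 54), (50, 55, 131), (53, 59, 158), (50, 55, 151), (47, 52, 143), (44, 47, 129), (76, 91, 67), (76, 92, 69)]
290 [(120, 124, 127), (106, 109, 114), (46, 49, 53), (47, 50, 54), (47, 49, 53), (47, 52, 118), (49, 54, 155), (51, 56, 153), (47, 54, 144), (42, 47, 126), (78, 94, 64), (76, 92, 67)]
300 [(40, 43, 45), (46, 49, 52), (45, 49, 50), (44, 48, 50), (47, 48, 51), (47, 49, 89), (50, 55, 155), (49, 54, 153), (49, 54, 147), (44, 48, 124), (79, 96, 60), (76, 93, 67)]
310 [(48, 50, 51), (48, 50, 51), (46, 48, 49), (46, 48, 50), (46, 48, 48), (50, 55, 164), (52, 56, 155), (50, 56, 155), (47, 53, 147), (45, 49, 129), (71, 85, 70), (75, 91, 66)]
316 [(46, 49, 50), (46, 49, 51), (46, 49, 50), (44, 47, 49), (46, 51, 109), (50, 54, 154), (50, 54, 154), (49, 53, 154), (48, 52, 148), (58, 60, 102), (59, 60, 61), (61, 64, 62)]
```

```bash
cat > rw.py <<'E'
from h import *
s=snap('wrist'); hsv=cv2.cvtColor(s['bgr'],cv2.COLOR_BGR2HSV); red=cv2.inRange(hsv,(0,150,60),(8,255,255))
for row in (190,210,240,265,300):
    x=np.where(red[row])[0]
    if len(x)>3: a,b=onz(s,x.min(),row,21),onz(s,x.max()+1,row,21); print(row,x.min(),x.max(),(b-a)[0].round(1))
o=manip.observe();print(o['width'],o['finger_force'])
E
python3 -m pendant '[{"travel":[0,0,0],"yaw":0},{"travel":[0,0,0],"yaw":0},{"travel":[0,0,0],"yaw":0}]' -0.18 | grep -E "width|finger|ft"
python3 rw.py
python3 -m pendant '[{"travel":[0,0,0],"yaw":0},{"travel":[0,0,0],"yaw":0},{"travel":[0,0,0],"yaw":0}]' -0.14| grep -E "width|finger|ft"
python3 rw.py
```

```text
ft_force: [0.1, 1.2, 0.2]
width: 55.2
finger_force: 0.0
190 243 402 74.7
210 247 398 71.8
240 255 391 65.9
265 256 390 66.0
300 266 380 57.5
55.53546177951212 0.0
ft_force: [-0.3, 0.3, 0.6]
width: 53.9
finger_force: 0.0
190 243 402 74.7
210 247 398 71.8
240 255 391 65.9
265 256 390 66.0
300 268 378 55.5
53.48701644752921 0.0
```

The fingers go past the handles without touching. In the image their ends appear about 20 mm above the stated TCP, so I'm too high. I'll open and feel downwards in small steps, watching the force.

```bash
python3 -m pendant '[{"travel":[0,0,5],"yaw":0},{"travel":[0,0,5],"yaw":0},{"travel":[0,0,5],"yaw":0},{"travel":[0,0,5],"yaw":0},{"travel":[0,0,5],"yaw":0}]' -0.8 | grep -E "tool_pos|width|ft"
python3 -m pendant '[{"travel":[0,0,-3],"yaw":0},{"travel":[0,0,-6],"yaw":0},{"travel":[0,0,-6],"yaw":0}]' | grep -E "tool_pos|ft"
python3 -m pendant '[{"travel":[0,0,-1],"yaw":0},{"travel":[0,0,-2],"yaw":0},{"travel":[0,0,-2],"yaw":0}]' | grep -E "tool_pos|ft"
python3 - <<'E'
from h import *
s=snap('wrist'); 
for r in range(255,285,2): print(r,[int(x) for x in cv2.cvtColor(s['bgr'],cv2.COLOR_BGR2GRAY)[r,200:250:4]])
E
```

```text
tool_pos: [420.4, 139.8, 9.7]
ft_force: [0.1, 0.8, -0.6]
width: 82.6
tool_pos: [420.0, 139.7, 3.1]
ft_force: [-0.8, -0.0, -0.9]
tool_pos: [420.3, 139.8, 1.5]
ft_force: [-0.3, -0.2, -1.0]
255 [89, 87, 87, 86, 86, 85, 87, 86, 85, 85, 84, 84, 84]
257 [89, 88, 87, 86, 86, 86, 86, 85, 86, 84, 84, 84, 83]
259 [89, 88, 87, 87, 86, 87, 85, 86, 85, 85, 85, 83, 84]
261 [88, 88, 88, 86, 86, 85, 86, 84, 84, 84, 84, 83, 83]
263 [89, 88, 88, 86, 85, 86, 85, 86, 85, 84, 85, 83, 84]
265 [87, 87, 87, 87, 86, 85, 85, 85, 86, 85, 84, 81, 83]
267 [87, 87, 87, 86, 85, 86, 84, 85, 85, 83, 83, 82, 82]
269 [88, 86, 88, 85, 84, 85, 85, 84, 84, 83, 84, 82, 83]
271 [87, 85, 85, 84, 85, 84, 82, 102, 83, 83, 82, 82, 81]
273 [86, 87, 85, 84, 80, 92, 126, 123, 85, 84, 83, 81, 81]
275 [87, 86, 83, 94, 126, 124, 122, 118, 50, 83, 82, 81, 82]
277 [87, 86, 129, 123, 121, 122, 122, 107, 50, 83, 81, 81, 81]
279 [83, 125, 123, 123, 123, 121, 122, 46, 51, 84, 84, 80, 81]
281 [100, 124, 124, 124, 122, 122, 119, 53, 50, 83, 82, 81, 81]
283 [127, 124, 123, 123, 122, 122, 109, 52, 51, 82, 83, 80, 81]
```

```bash
for i in 1; do
python3 -m pendant '[{"travel":[0,0,-2],"yaw":0},{"travel":[0,0,-4],"yaw":0},{"travel":[0,0,-4],"yaw":0}]' | grep -E "tool_pos|ft"
python3 -m pendant '[{"travel":[0,0,-2],"yaw":0},{"travel":[0,0,-3],"yaw":0},{"travel":[0,0,-3],"yaw":0}]' | grep -E "tool_pos|ft"
python3 -m pendant '[{"travel":[0,0,-2],"yaw":0},{"travel":[0,0,-3],"yaw":0},{"travel":[0,0,-3],"yaw":0}]' | grep -E "tool_pos|ft"; done
```

```text
tool_pos: [420.2, 139.8, -2.6]
ft_force: [0.3, -0.8, -0.1]
tool_pos: [420.2, 139.8, -5.5]
ft_force: [0.2, 0.2, 0.1]
tool_pos: [420.3, 139.8, -8.5]
ft_force: [-1.0, -0.1, 0.3]
```

```bash
python3 -m pendant '[{"travel":[0,0,-2],"yaw":0},{"travel":[0,0,-3],"yaw":0},{"travel":[0,0,-3],"yaw":0}]' | grep -E "clock|tool_pos|ft"
python3 -m pendant '[{"travel":[0,0,-1],"yaw":0},{"travel":[0,0,-2],"yaw":0},{"travel":[0,0,-2],"yaw":0}]' | grep -E "tool_pos|ft"
python3 -m pendant '[{"travel":[0,0,-1],"yaw":0},{"travel":[0,0,-2],"yaw":0},{"travel":[0,0,-2],"yaw":0}]' | grep -E "tool_pos|ft"
python3 - <<'E'
from h import *
s=snap('wrist'); g=cv2.cvtColor(s['bgr'],cv2.COLOR_BGR2GRAY)
for r in range(261,281,3): print(r,[int(x) for x in g[r,212:250:3]])
E
```

```text
clock: 16.78
tool_pos: [420.2, 139.8, -11.5]
ft_force: [-0.1, -0.5, -0.5]
tool_pos: [420.3, 139.8, -13.4]
ft_force: [-0.1, -0.6, -0.3]
tool_pos: [420.3, 139.8, -15.4]
ft_force: [0.5, 0.1, 0.2]
261 [85, 87, 86, 88, 86, 86, 85, 85, 85, 85, 85, 84, 84]
264 [86, 87, 86, 86, 87, 84, 84, 85, 85, 84, 85, 85, 82]
267 [86, 87, 87, 86, 86, 86, 84, 84, 84, 83, 84, 85, 82]
270 [85, 86, 85, 86, 85, 82, 83, 85, 84, 84, 83, 84, 78]
273 [85, 85, 78, 106, 126, 126, 113, 86, 84, 84, 83, 84, 76]
276 [128, 126, 125, 124, 124, 120, 47, 55, 83, 83, 83, 85, 77]
279 [124, 124, 123, 124, 124, 89, 52, 56, 82, 83, 82, 82, 77]
```

```bash
python3 -m pendant '[{"travel":[0,0,-1],"yaw":0},{"travel":[0,0,-2],"yaw":0},{"travel":[0,0,-2],"yaw":0}]' | grep -E "tool_pos|ft"
python3 -m pendant '[{"travel":[0,0,-1],"yaw":0},{"travel":[0,0,-2],"yaw":0},{"travel":[0,0,-2],"yaw":0}]' | grep -E "tool_pos|ft"
python3 -m pendant '[{"travel":[0,0,0],"yaw":0},{"travel":[0,0,0],"yaw":0},{"travel":[0,0,0],"yaw":0},{"travel":[0,0,0],"yaw":0},{"travel":[0,0,0],"yaw":0},{"travel":[0,0,0],"yaw":0},{"travel":[0,0,0],"yaw":0}]' -0.34 40
python3 rw.py
```

```text
tool_pos: [420.3, 139.8, -17.4]
ft_force: [0.1, -0.1, -0.1]
tool_pos: [420.3, 139.8, -19.5]
ft_force: [0.1, 0.7, 0.2]
clock: 18.42
tool_pos: [420.4, 139.9, -19.3]
ee_rot: [-180.0, 0.0, 89.9]
ft_force: [-0.3, -0.5, -0.6]
width: 63.2
finger_force: 11.8
190 237 407 69.6
210 241 403 67.1
240 247 398 63.8
265 251 395 61.8
300 252 395 62.7
63.45894971205049 11.863156110048294
```

Contact now: 11.8 N at 63 mm, with the handles 35 mm above the reported TCP. I'll lift carefully and check.

```bash
cat > ends.py <<'E'
from h import *
s=snap('wrist'); hsv=cv2.cvtColor(s['bgr'],cv2.COLOR_BGR2HSV); red=cv2.inRange(hsv,(0,150,60),(8,255,255))
c,_=cv2.findContours(red,cv2.RETR_EXTERNAL,cv2.CHAIN_APPROX_NONE)
for k in sorted(c,key=cv2.contourArea)[::-1][:2]:
    k=k[:,0]; t=k[k[:,1]<k[:,1].min()+12]; print('end rows',k[:,1].min(),'cols',t[:,0].min(),t[:,0].max(),t[:,0].mean().round(1))
    e=k[k[:,1]>k[:,1].max()-25]; print('  start rows',k[:,1].max(),'cols',e[:,0].min(),e[:,0].max())
o=manip.observe();print(o['clock'],o['tool_pos'],o['width'],o['finger_force'])
E
python3 ends.py
python3 -m pendant '[{"travel":[0,0,3],"yaw":0},{"travel":[0,0,8],"yaw":0},{"travel":[0,0,16],"yaw":0},{"travel":[0,0,30],"yaw":0},{"travel":[0,0,50],"yaw":0},{"travel":[0,0,75],"yaw":0},{"travel":[0,0,95],"yaw":0},{"travel":[0,0,100],"yaw":0},{"travel":[0,0,100],"yaw":0}]'
python3 ends.py
```

```text
end rows 161 cols 389 411 400.1
  start rows 347 cols 373 394
end rows 162 cols 233 253 243.4
  start rows 348 cols 253 273
18.5167 [420.358217   139.89294473 -19.26660074] 63.42090447893733 11.875640898942947
clock: 19.27
tool_pos: [421.3, 139.9, 82.2]
ee_rot: [179.8, -0.0, 89.9]
ft_force: [0.1, -0.2, -1.7]
width: 63.2
finger_force: 10.8
end rows 161 cols 389 411 400.3
  start rows 347 cols 373 393
end rows 162 cols 234 253 243.4
  start rows 348 cols 253 273
19.3167 [420.63575955 139.58959947  81.03020817] 63.067928566673274 10.83699882030487
```

```bash
python3 -m pendant '[{"travel":[10,-10,20],"yaw":0},{"travel":[35,-35,40],"yaw":0},{"travel":[60,-62,40],"yaw":0},{"travel":[87,-90,40],"yaw":0},{"travel":[114,-118,40],"yaw":0},{"travel":[141,-146,40],"yaw":0},{"travel":[168,-174,40],"yaw":0},{"travel":[195,-202,40],"yaw":0},{"travel":[215,-220,40],"yaw":0},{"travel":[219.5,-224,40],"yaw":0}]'|grep -E "clock|tool|finger"
python3 -m pendant '[{"travel":[0,0,-15],"yaw":0},{"travel":[0,0,-35],"yaw":0},{"travel":[0,0,-55],"yaw":0},{"travel":[0,0,-72],"yaw":0},{"travel":[0,0,-84],"yaw":0},{"travel":[0,0,-89],"yaw":0},{"travel":[0,0,-89],"yaw":0},{"travel":[0,0,-89],"yaw":0}]'|grep -E "clock|tool|force"
python3 ends.py | grep end
python3 -m pendant '[{"travel":[0,0,-2],"yaw":0},{"travel":[0,0,-4],"yaw":0},{"travel":[0,0,-5],"yaw":0},{"travel":[0,0,-5],"yaw":0}]'|grep -E "clock|tool|force"
python3 ends.py |grep end
python3 -m pendant '[{"travel":[0,0,-1],"yaw":0},{"travel":[0,0,-2],"yaw":0},{"travel":[0,0,-2],"yaw":0}]'|grep -E "clock|tool|force"
python3 ends.py
```

```text
clock: 20.15
tool_pos: [641.2, -88.5, 118.0]
finger_force: 10.8
clock: 20.82
tool_pos: [640.0, -83.9, 31.9]
ft_force: [-0.5, 0.0, -2.5]
finger_force: 10.8
end rows 161 cols 388 411 399.7
end rows 162 cols 234 254 244.0
clock: 21.2
tool_pos: [640.0, -84.3, 26.9]
ft_force: [1.0, -0.1, -0.9]
finger_force: 10.8
end rows 162 cols 388 412 400.6
end rows 162 cols 233 254 243.4
clock: 21.5
tool_pos: [639.9, -84.2, 24.6]
ft_force: [-0.4, -1.1, -0.3]
finger_force: 10.7
end rows 162 cols 390 413 401.4
  start rows 347 cols 372 393
end rows 162 cols 232 254 244.5
  start rows 347 cols 253 273
21.55 [639.87096891 -84.21350746  24.65467103] 63.76497322028829 10.719096064567566
```

```bash
python3 -m pendant '[{"travel":[0,0,-1],"yaw":0},{"travel":[0,0,-2],"yaw":0},{"travel":[0,0,-2],"yaw":0}]'|grep -E "clock|tool|force"
python3 ends.py |grep end
python3 -m pendant '[{"travel":[0,0,-1],"yaw":0},{"travel":[0,0,-1.5],"yaw":0},{"travel":[0,0,-1.5],"yaw":0}]'|grep -E "clock|tool|force"
python3 ends.py
```

```text
clock: 21.8
tool_pos: [639.8, -84.1, 22.5]
ft_force: [0.5, -0.1, 0.1]
finger_force: 10.7
end rows 162 cols 390 414 402.1
end rows 162 cols 231 253 242.7
clock: 22.1
tool_pos: [639.9, -84.2, 21.1]
ft_force: [0.8, -0.9, -1.7]
finger_force: 10.7
end rows 162 cols 391 415 402.6
  start rows 346 cols 372 393
end rows 162 cols 231 254 244.2
  start rows 346 cols 253 274
22.15 [639.8481874  -84.16236262  21.14960383] 63.28637643753106 10.753538310527802
```

The handle ends' span grew from 177 to 184 px, so the pliers are now level to about 0.02 rad. I'll go above the ring notch.

```bash
python3 -m pendant '[{"travel":[0,0,10],"yaw":0},{"travel":[0,0,30],"yaw":0},{"travel":[0,0,60],"yaw":-0.05},{"travel":[-15,14,85],"yaw":-0.1},{"travel":[-35,33,94],"yaw":-0.16},{"travel":[-58,54,94],"yaw":-0.22},{"travel":[-80,73,94],"yaw":-0.27},{"travel":[-94,86,94],"yaw":-0.284},{"travel":[-98.5,89.2,94],"yaw":-0.284},{"travel":[-98.5,89.2,94],"yaw":-0.284}]'
python3 - <<'E'
from h import *
import pickle
t=snap('top'); s=snap('scene'); pickle.dump((t,s),open('hov.pkl','wb'))
G=np.array(manip.observe()['tool_pos']); yaw=np.radians(manip.observe()['ee_rot'][2]); d=np.array([np.cos(yaw),np.sin(yaw)]); print(G,np.degrees(yaw))
T=np.r_[G[:2]-128*d,0]; print('pred tips',T)
for n,c in (('top',t),('scene',s)):
    print(n,[proj(c,[*(G[:2]-k*d),G[2]+35.5+h]).round(1) for k,h in ((60,8),(128,-10),(132,-10))], 'spindle',proj(c,[495.1,-153.9,97]).round(1))
g=cv2.cvtColor(t['bgr'],cv2.COLOR_BGR2GRAY)
for r in range(222,262,2): print(r,[int(x) for x in g[r,312:372:2]])
E
```

```text
clock: 22.98
tool_pos: [540.8, 6.1, 116.1]
ee_rot: [180.0, 0.0, 73.7]
ft_force: [-0.1, -0.1, -1.6]
width: 63.3
finger_force: 10.7
[542.08720755   4.41109456 115.69927901] 73.61211819343248
pred tips [ 505.97347272 -118.38873507    0.        ]
top [array([290.8, 221.4]), array([332.1, 235.4]), array([334.5, 236.2])] spindle [352.7 244.7]
scene [array([329., 205.]), array([296. , 200.8]), array([294.1, 200.1])] spindle [280.3 215.6]
222 [97, 119, 137, 143, 144, 170, 240, 239, 239, 239, 239, 235, 202, 173, 173, 172, 174, 173, 174, 174, 174, 174, 173, 136, 113, 143, 174, 176, 221, 239]
224 [85, 90, 116, 119, 129, 136, 150, 231, 232, 240, 232, 173, 168, 171, 174, 173, 174, 173, 173, 174, 174, 174, 155, 110, 111, 112, 174, 174, 175, 181]
226 [82, 86, 99, 124, 121, 121, 120, 122, 148, 147, 109, 159, 101, 105, 152, 173, 174, 175, 173, 174, 174, 174, 170, 109, 109, 112, 174, 174, 174, 174]
228 [141, 103, 108, 122, 126, 127, 124, 124, 124, 125, 110, 93, 85, 87, 117, 173, 174, 173, 170, 117, 119, 119, 125, 159, 134, 138, 175, 175, 174, 174]
230 [141, 142, 143, 142, 136, 115, 129, 125, 129, 126,
[... 1709 characters left out ...]
 138, 160, 210, 205, 141, 108, 108, 107, 110, 157, 209, 204, 153, 141, 146, 176]
254 [141, 138, 141, 151, 152, 151, 110, 107, 106, 175, 175, 175, 174, 166, 139, 142, 171, 208, 211, 209, 206, 208, 209, 210, 204, 155, 145, 141, 175, 175]
256 [142, 142, 138, 152, 152, 153, 150, 105, 106, 168, 175, 175, 175, 177, 191, 140, 139, 153, 194, 205, 207, 208, 205, 178, 151, 140, 142, 158, 176, 175]
258 [143, 144, 150, 152, 151, 152, 150, 105, 105, 119, 175, 176, 175, 175, 163, 182, 156, 144, 140, 130, 127, 153, 127, 134, 141, 142, 142, 175, 176, 176]
260 [142, 143, 147, 137, 152, 152, 153, 132, 105, 106, 175, 175, 176, 175, 176, 176, 194, 184, 153, 146, 140, 143, 142, 139, 141, 176, 175, 169, 170, 176]
```

The spindle and nose in the top view agree with the prediction to within 1 px. I'll descend in steps, watching the force.

```bash
python3 -m pendant '[{"travel":[0,0,-8],"yaw":0},{"travel":[0,0,-16],"yaw":0},{"travel":[0,0,-22],"yaw":0},{"travel":[0,0,-22],"yaw":0},{"travel":[0,0,-22],"yaw":0}]'|grep -E "clock|tool|ft"
python3 -m pendant '[{"travel":[0,0,-2],"yaw":0},{"travel":[0,0,-4],"yaw":0},{"travel":[0,0,-5],"yaw":0},{"travel":[0,0,-5],"yaw":0}]'|grep -E "clock|tool|ft"
python3 -m pendant '[{"travel":[0,0,-1],"yaw":0},{"travel":[0,0,-2],"yaw":0},{"travel":[0,0,-3],"yaw":0},{"travel":[0,0,-3],"yaw":0}]'|grep -E "clock|tool|ft"
```

```text
clock: 23.5
tool_pos: [541.1, 5.0, 92.5]
ft_force: [1.1, 0.3, -2.4]
clock: 23.83
tool_pos: [541.3, 5.0, 88.1]
ft_force: [0.7, -0.5, -1.6]
clock: 24.17
tool_pos: [541.3, 5.1, 85.1]
ft_force: [0.0, -0.8, -1.2]
```

```bash
python3 -m pendant '[{"travel":[0,0,-1],"yaw":0},{"travel":[0,0,-2],"yaw":0},{"travel":[0,0,-3],"yaw":0},{"travel":[0,0,-3],"yaw":0}]'|grep -E "clock|tool|ft"
python3 -m pendant '[{"travel":[0,0,-1],"yaw":0},{"travel":[0,0,-2],"yaw":0},{"travel":[0,0,-2],"yaw":0}]'|grep -E "clock|tool|ft"
python3 ends.py
```

```text
clock: 24.5
tool_pos: [541.3, 5.1, 82.0]
ft_force: [-0.2, -0.5, -1.3]
clock: 24.75
tool_pos: [541.3, 5.0, 80.0]
ft_force: [0.4, 1.2, -2.0]
end rows 163 cols 231 251 240.5
  start rows 346 cols 253 274
end rows 184 cols 392 411 404.4
  start rows 346 cols 372 393
24.8 [541.29850314   5.06350781  80.10389993] 63.10593638913854 10.746710300445557
```

The pins are in the gap with no contact. I'll spread in steps and follow the pins' draw-back.

```bash
python3 -m pendant '[{"travel":[0,0,-1],"yaw":0},{"travel":[-0.2,-0.6,-1],"yaw":0},{"travel":[-0.2,-0.6,-1],"yaw":0}]' -0.2 40|grep -E "tool|ft|width|finger"
python3 -m pendant '[{"travel":[-0.2,-0.6,0],"yaw":0},{"travel":[-0.2,-0.6,0],"yaw":0},{"travel":[-0.2,-0.6,0],"yaw":0}]' -0.06 |grep -E "tool|ft|width|finger"
python3 -m pendant '[{"travel":[-0.2,-0.6,0],"yaw":0},{"travel":[-0.2,-0.6,0],"yaw":0},{"travel":[-0.2,-0.6,0],"yaw":0}]' 0.08 |grep -E "clock|tool|ft|width|finger"
```

```text
tool_pos: [541.1, 4.3, 79.2]
ft_force: [0.3, -0.1, -1.7]
width: 56.8
finger_force: 13.2
tool_pos: [541.0, 3.8, 79.3]
ft_force: [0.5, 0.2, -2.2]
width: 50.2
finger_force: 16.7
clock: 25.55
tool_pos: [540.8, 3.2, 79.2]
ft_force: [-0.0, 0.5, -2.2]
width: 43.7
finger_force: 20.0
```

```bash
python3 -m pendant '[{"travel":[-0.2,-0.6,0],"yaw":0},{"travel":[-0.2,-0.6,0],"yaw":0},{"travel":[-0.2,-0.6,0],"yaw":0},{"travel":[-0.2,-0.6,0],"yaw":0},{"travel":[-0.2,-0.6,0],"yaw":0}]' 0.32 |grep -E "clock|tool|ft|width|finger"
cat > ring.py <<'E'
from h import *
import pickle,sys
t=snap('top'); pickle.dump(t,open(sys.argv[1],'wb'))
g=cv2.cvtColor(t['bgr'],cv2.COLOR_BGR2GRAY).astype(np.float32)
cv2.imwrite('pics/'+sys.argv[1]+'.png',t['bgr'])
for r in range(222,272,2): print(r,' '.join('%3d'%x for x in g[r,318:384:2]))
E
python3 ring.py r1.pkl
```

```text
clock: 25.97
tool_pos: [540.6, 2.7, 79.2]
ft_force: [-0.2, -0.3, -2.5]
width: 34.9
finger_force: 39.0
222 116 125 122 121 120 202 198 229 229 197 163 163 166 173 173 174 173 173 174 173 134 113 141 174 176 221 239 239 239 239 238 239 232
224  87 124 124 123 123 125 125 125 125 125 126 127 123 173 173 173 173 174 174 154 109 111 111 174 174 174 181 237 239 239 239 237 232
226  96 123 126 137 130 131 124 125 127 129 128 130 120 173 174 166 167 167 166 162 106 110 112 174 173 174 174 181 240 240 239 240 203
228 145 151 168 240 240 226 172 155  93  91 104 110 139 113 123 126 127 128 125 126 126 116 134 174 174 174 174 174 208 240 240 240 240
230 143 152 152 240 235 188 172 173 123  99 108 118 132 125 138 140 171 186 182 130 145 126 126 168 174 174 174 174 174 209 240 240 240
232 150 151 152 171 214 172 172 174 173 125 127 140 128 173 141 147 153 157 156 147 144 183 125 125 168 174 174 173 174 177 240 240 240
234 151 152 152 164 172 173 173 173 173 174 125 126 166 149 163 211 211 210 210 208 194 151 139 126 126 167 174 174 174 174 209 240 240
236 151 152 152 138 166 172 173 172 173 173 17
[... 1701 characters left out ...]
 175 176 242 242 242
262 142 151 152 151 150 108 105 106 106 176 176 176 174 146 128 125 126 127 125 126 127 139 150 108 109 109 172 175 175 195 242 242 242
264 151 152 152 151 152 150 105 106 106 168 174 175 168 168 174 157 155 147 156 158 177 176 172 108 108 109 145 176 180 242 242 242 243
266 146 144 151 152 152 153 140 105 105 118 175 164 105 103 112 176 176 175 176 176 177 176 176 102 108 110 164 179 243 242 242 242 238
268 142 142 134 152 153 153 153 141 107 117 175 107 102 104 106 177 177 177 177 176 176 176 176 176 175 176 186 243 242 242 243 240 127
270 142 143 151 150 152 152 152 153 151 110 118 172 110 103 129 177 177 176 177 176 176 177 177 176 177 196 243 243 243 242 243 243 200
```

```bash
cat > fit.py <<'E'
from h import *
import sys,pickle
from scipy.ndimage import map_coordinates
from scipy.optimize import least_squares
def fit(t,zr=97.5,verbose=True):
    g=cv2.cvtColor(t['bgr'],cv2.COLOR_BGR2GRAY).astype(float)
    c0=np.array([352.6,245.2]); rs=np.arange(0,26,.1)
    H,O=[],[]
    for a in np.radians(np.arange(0,360,4)):
        u=c0[0]+rs*np.cos(a); v=c0[1]+rs*np.sin(a); p=map_coordinates(g,[v,u],order=1)
        i=np.argmax(p>158)
        if 6<rs[i]<11: H.append(onz(t,u[i],v[i],97)[:2])
        A=(np.degrees(a)+180)%360-180
        if abs(A)<125: # away from lugs
            k=np.where((p[:-1]<150)&(p[1:]>=150)&(rs[:-1]>16)&(rs[:-1]<21.5))[0]
            if len(k):
                k=k[-1]
                if p[min(k+12,len(p)-1)]>165: O.append([*onz(t,u[k],v[k],zr)[:2]])
    def circ(P):
        P=np.array(P); f=lambda x:np.hypot(*(P-x[:2]).T)-x[2]
        return least_squares(f,[*P.mean(0),20],loss='soft_l1',f_scale=.4)
    h,o=circ(H),circ(O); print('hole',h.x.round(2),len(H),'ring',o.x.round(2),len(O),'res',np.median(abs(o.fun)).round(2))
    v=o.x[:2]-h.x[:2]; d=np.array([.2807,.9598]); print('off world',v.round(2),'along gap',(v@d).round(2),'across',(v@[-d[1],d[0]]).round(2))
if __name__=='__main__': fit(pickle.load(open(sys.argv[1],'rb')),float(sys.argv[2]))
E
python3 fit.py r1.pkl 97.5
```

```text
hole [ 494.84 -153.76   14.59] 90 ring [ 494.38 -152.78   31.45] 46 res 0.17
off world [-0.46  0.98] along gap 0.81 across 0.72
```

The ring is fully spread (34.9 mm, at the stop) and its centre is about 0.8 mm off the axis. I'll correct that and go down in steps.

```bash
python3 -m pendant '[{"travel":[0.2,-0.9,0],"yaw":0},{"travel":[0.2,-0.9,-1],"yaw":0},{"travel":[0.2,-0.9,-2],"yaw":0},{"travel":[0.2,-0.9,-3],"yaw":0},{"travel":[0.2,-0.9,-3],"yaw":0}]'|grep -E "clock|tool|ft|width|finger"
python3 -m pendant '[{"travel":[0,0,-1],"yaw":0},{"travel":[0,0,-2],"yaw":0},{"travel":[0,0,-3],"yaw":0},{"travel":[0,0,-3],"yaw":0}]'|grep -E "clock|tool|ft"
python3 - <<'E'
from h import *
from fit import fit
t=snap('top'); fit(t,92)
E
```

```text
clock: 26.43
tool_pos: [540.6, 1.7, 75.9]
ft_force: [-0.1, -0.7, -2.5]
width: 35.2
finger_force: 39.0
clock: 26.77
tool_pos: [540.7, 1.7, 73.0]
ft_force: [0.5, 0.3, -2.5]
hole [ 494.84 -153.77   14.59] 90 ring [ 494.61 -153.55   31.52] 45 res 0.16
off world [-0.23  0.22] along gap 0.15 across 0.28
```

```bash
python3 -m pendant '[{"travel":[0,0,-1],"yaw":0},{"travel":[0,0,-2],"yaw":0},{"travel":[0,0,-3],"yaw":0},{"travel":[0,0,-3],"yaw":0}]'|grep -E "clock|tool|ft"
python3 -m pendant '[{"travel":[0,0,-1],"yaw":0},{"travel":[0,0,-2],"yaw":0},{"travel":[0,0,-3],"yaw":0},{"travel":[0,0,-3],"yaw":0}]'|grep -E "clock|tool|ft"
python3 - <<'E'
from h import *
from fit import fit
t=snap('top'); fit(t,86)
E
```

```text
clock: 27.15
tool_pos: [540.7, 1.7, 70.0]
ft_force: [-0.3, -0.2, -2.9]
clock: 27.48
tool_pos: [540.7, 1.7, 67.0]
ft_force: [0.4, -0.0, -0.9]
hole [ 494.84 -153.76   14.58] 90 ring [ 494.88 -154.08   31.41] 45 res 0.28
off world [ 0.04 -0.32] along gap -0.29 across -0.13
```

```bash
python3 -m pendant '[{"travel":[0,0,-1],"yaw":0},{"travel":[0,0,-2],"yaw":0},{"travel":[0,0,-2],"yaw":0}]'|grep -E "clock|tool|ft"
python3 -m pendant '[{"travel":[0,0,-1],"yaw":0},{"travel":[0,0,-2],"yaw":0},{"travel":[0,0,-2],"yaw":0}]'|grep -E "clock|tool|ft"
python3 ends.py
python3 ring.py r2.pkl; python3 fit.py r2.pkl 82
```

```text
clock: 27.78
tool_pos: [540.7, 1.7, 65.1]
ft_force: [0.1, 0.6, -2.4]
clock: 28.03
tool_pos: [540.7, 1.7, 63.0]
ft_force: [-0.0, 0.4, -2.2]
end rows 166 cols 326 347 336.2
  start rows 348 cols 347 368
end rows 165 cols 298 319 308.9
  start rows 348 cols 279 299
28.0833 [540.71845898   1.74401431  63.12474775] 34.95248065949431 39.01279807090759
222 120 126 147 148 148 229 230 235 232 202 172 173 173 173 172 173 174 175 174 173 134 112 142 174 176 220 239 239 239 239 239 239 232
224  85 118 123 122 122 122 123 127 125 125 127 118 122 173 173 173 173 174 173 154 109 110 112 174 174 174 181 237 240 239 239 237 232
226  88  91 123 126 127 128 128 127 127 128 128 127 116 174 174 173 166 165 165 162 109 109 113 174 173 174 174 181 239 240 239 239 203
228 143 152 137 217 191 164 124 116 100 108 130 131 106 174 164 126 135 136 136 136 121 128 138 174 174 174 174 174 209 240 240 240 240
230 143 152 152 170 236 187 173 173 123  99  93  99 152 126 144 136 136 127 136 134 137 136 146 168 174 174 174 173 173 209 240 240 240
232 150 152 151 171 214 172 172 172 173 124 144 139 140 133 127 148 153 
[... 2077 characters left out ...]
72 175 176 195 242 242 242
264 150 151 151 151 152 150 105 105 107 117 175 175 168 167 174 169 155 138 149 146 163 176 172 109 107 110 146 176 180 242 242 242 242
266 145 145 151 152 152 153 139 104 105 107 118 164 103 104 113 176 177 176 176 176 176 176 177 102 109 110 164 179 242 243 243 242 238
268 142 143 135 152 153 152 153 141 108 107 117 106 103 104 107 177 176 176 177 177 177 177 176 176 176 175 186 242 243 242 243 241 125
270 142 143 152 151 152 152 152 153 152 110 106 165 110 105 128 176 176 176 175 176 177 176 176 176 176 196 243 243 243 243 243 242 200
hole [ 494.84 -153.76   14.59] 90 ring [ 495.18 -154.61   31.45] 46 res 0.25
off world [ 0.34 -0.85] along gap -0.72 across -0.56
```

```bash
python3 -m pendant '[{"travel":[0,0,-0.7],"yaw":0},{"travel":[0,0,-1.5],"yaw":0},{"travel":[0,0,-1.5],"yaw":0}]'|grep -E "clock|tool|ft"
python3 -m pendant '[{"travel":[0,0,-0.7],"yaw":0},{"travel":[0,0,-1],"yaw":0},{"travel":[0,0,-1],"yaw":0}]'|grep -E "clock|tool|ft"
python3 -m pendant '[{"travel":[0,0,-0.7],"yaw":0},{"travel":[0,0,-1],"yaw":0},{"travel":[0,0,-1],"yaw":0}]'|grep -E "clock|tool|ft"
python3 - <<'E'
from h import *
from fit import fit
s=snap('scene'); import pickle; pickle.dump(s,open('sc3.pkl','wb'))
g=cv2.cvtColor(s['bgr'],cv2.COLOR_BGR2GRAY)
for z in (97.5,81): print(z,[proj(s,[495-x,-154-y,z]).round(1) for x,y in((8.8,30.2),(-30,8.8),(30,-8.8))])
for c in (268,272,276,280,284,288): print(c,' '.join('%3d'%x for x in g[204:240,c]))
fit(snap('top'),81)
E
```

```text
clock: 28.38
tool_pos: [540.7, 1.8, 61.6]
ft_force: [0.3, 0.3, -1.5]
clock: 28.63
tool_pos: [540.7, 1.8, 60.7]
ft_force: [0.4, 1.0, -1.5]
clock: 28.88
tool_pos: [540.8, 1.7, 59.7]
ft_force: [0.2, 1.0, -0.4]
97.5 [array([266.9, 209.4]), array([268.1, 223.2]), array([291.8, 207.9])]
81 [array([267.4, 217.2]), array([268.6, 231.1]), array([292.1, 215.7])]
268 180 178 181 199 190 144 106 139 234 245 225 218 222 212 184 160 158 160 164 158 135 114 111 102  92  93  91  79  99 124 122 115  99 101 142 173
272 182 185 183 181 186 232 243 228 190 117  60  53  59  99 184 226 205 174 164 167 168 154 124 120 120 103  88  91  77  94 117 126 125 112  96 140
276 180 180 179 182 195 213 186 111  62  65  67  66  66  61  67 145 208 208 181 175 178 179 161 129 124 124 101  83  86  80 104 126 126 120 107 137
280 184 184 183 181 201 217 168  74  60  67  68  67  65  64  62 111 190 211 192 182 188 187 160 122 123 123 107  89  85  77  77 105 126 127 112 101
284 183 185 188 184 203 226 227 165  72  58  65  65  60  63 112 190 215 191 179 171 140 116 111  93  77  76  76  75  76  76  77  73  73  99 110  86
288 182 183 184 180 195 246 254 242 221 215 215 217 221 222 211 191 176 177 179 179 152 118 115 115  99  74  75  95 116 123 122 104  74  63  69  79
hole [ 494.85 -153.76   14.58] 90 ring [ 495.21 -155.06   31.36] 44 res 0.22
off world [ 0.35 -1.3 ] along gap -1.14 across -0.7
```

Run:
```python
from h import *
import pickle
s=pickle.load(open('sc3.pkl','rb')); A=np.array([495,-154.]); e=np.array([675,334.]); e/=np.hypot(*e)
for n,r,z in (('end rim',20.5,97),('land top',25,90),('land bot',25,82),('ring in top z81',26,81),('ring out top81',31.5,81),('ring out bot78',31.5,78),('boss edge78',28,78),('boss foot',28,67),('ring out top 97.5',31.5,97.5),('ring out top 86',31.5,86)):
    print(n,proj(s,[*(A+r*e),z]).round(1), 'far',proj(s,[*(A-r*e),z]).round(1))
hs=s['bgr']
for c in (277,282): print(c,[(r,*map(int,hs[r,c])) for r in range(216,244)])
```

```text
end rim [280.6 222.1] far [280.  209.3]
land top [280.8 226.9] far [280.1 211.3]
land bot [280.9 230.8] far [280.2 215.1]
ring in top z81 [281.  231.6] far [280.2 215.3]
ring out top81 [281.1 233.4] far [280.2 213.6]
ring out bot78 [281.1 234.8] far [280.2 215. ]
boss edge78 [281.1 233.7] far [280.3 216. ]
boss foot [281.3 238.9] far [280.5 221.1]
ring out top 97.5 [280.7 225.4] far [279.8 205.8]
ring out top 86 [281. 231.] far [280.1 211.3]
277 [(216, 59, 66, 73), (217, 56, 65, 69), (218, 61, 68, 73), (219, 131, 140, 148), (220, 195, 206, 216), (221, 199, 211, 219), (222, 175, 186, 193), (223, 168, 177, 185), (224, 174, 184, 192), (225, 176, 186, 195), (226, 156, 165, 172), (227, 121, 131, 137), (228, 112, 122, 129), (229, 117, 125, 131), (230, 96, 104, 110), (231, 81, 85, 86), (232, 81, 83, 84), (233, 66, 78, 83), (234, 62, 102, 133), (235, 59, 122, 162), (236, 60, 122, 161), (237, 58, 120, 159), (238, 72, 102, 127), (239, 97, 101, 107), (240, 141, 144, 150), (241, 165, 169, 175), (242, 166, 171, 177), (243, 164, 169, 177)]
282 [(216, 60, 66, 73), (217, 55, 61, 67), (218, 67, 74, 79), (219, 165, 173, 181), (220, 218, 230, 238), (221, 199, 211, 219), (222, 174, 184, 193), (223, 160, 170, 177), (224, 135, 143, 149), (225, 110, 118, 124), (226, 87, 95, 101), (227, 63, 73, 78), (228, 64, 72, 78), (229, 65, 74, 81), (230, 67, 75, 82), (231, 66, 75, 82), (232, 67, 77, 84), (233, 66, 74, 80), (234, 67, 74, 79), (235, 63, 72, 79), (236, 59, 101, 128), (237, 62, 118, 154), (238, 79, 105, 126), (239, 87, 93, 99), (240, 82, 88, 94), (241, 70, 77, 84), (242, 75, 82, 89), (243, 85, 92, 96)]
```

```bash
python3 -m pendant '[{"travel":[0,0,-0.5],"yaw":0},{"travel":[0,0,-1],"yaw":0},{"travel":[0,0,-1],"yaw":0}]'|grep -E "clock|tool|ft"
python3 -m pendant '[{"travel":[0,0,-0.5],"yaw":0},{"travel":[0,0,-1],"yaw":0},{"travel":[0,0,-1],"yaw":0}]'|grep -E "clock|tool|ft"
python3 - <<'E'
from h import *
s=snap('scene')
for c in (272,277,292,297): print(c,[(r,*map(int,s['bgr'][r,c])) for r in range(222,242)])
E
```

```text
clock: 29.23
tool_pos: [540.8, 1.8, 58.6]
ft_force: [0.5, 0.4, -1.4]
clock: 29.48
tool_pos: [540.8, 1.8, 57.6]
ft_force: [0.1, 0.3, -1.6]
272 [(222, 154, 163, 170), (223, 157, 164, 172), (224, 157, 166, 173), (225, 139, 151, 156), (226, 114, 123, 128), (227, 108, 116, 123), (228, 110, 118, 125), (229, 97, 105, 112), (230, 89, 93, 97), (231, 84, 86, 86), (232, 68, 73, 79), (233, 61, 99, 125), (234, 55, 119, 156), (235, 61, 122, 159), (236, 58, 118, 157), (237, 71, 108, 134), (238, 86, 96, 104), (239, 135, 139, 145), (240, 167, 172, 179), (241, 164, 168, 176)]
277 [(222, 175, 185, 192), (223, 168, 178, 185), (224, 172, 182, 189), (225, 174, 185, 194), (226, 158, 167, 175), (227, 122, 130, 137), (228, 112, 122, 128), (229, 114, 123, 130), (230, 101, 108, 114), (231, 89, 92, 93), (232, 81, 82, 83), (233, 66, 84, 96), (234, 63, 109, 141), (235, 60, 120, 159), (236, 62, 122, 161), (237, 56, 117, 157), (238, 70, 104, 128), (239, 96, 99, 105), (240, 138, 142, 147), (241, 165, 169, 176)]
292 [(222, 113, 122, 129), (223, 99, 106, 112), (224, 95, 101, 106), (225, 79, 97, 110), (226, 84, 107, 125), (227, 102, 114, 127), (228, 109, 116, 124), (229, 94, 100, 107), (230, 65, 72, 79), (231, 62, 70, 75), (232, 63, 77, 90), (233, 66, 100, 127), (234, 129, 148, 166), (235, 166, 168, 175), (236, 168, 170, 178), (237, 167, 169, 178), (238, 165, 169, 176), (239, 165, 169, 176), (240, 164, 168, 175), (241, 163, 167, 174)]
297 [(222, 79, 86, 92), (223, 71, 75, 78), (224, 76, 80, 84), (225, 133, 136, 140), (226, 168, 170, 178), (227, 165, 166, 174), (228, 130, 135, 142), (229, 108, 114, 123), (230, 103, 108, 116), (231, 84, 91, 96), (232, 62, 70, 77), (233, 64, 71, 77), (234, 112, 116, 123), (235, 154, 157, 164), (236, 167, 170, 178), (237, 166, 170, 176), (238, 163, 168, 175), (239, 164, 168, 176), (240, 162, 166, 173), (241, 158, 168, 179)]
```

```bash
python3 -m pendant '[{"travel":[0,0,-0.5],"yaw":0},{"travel":[0,0,-1],"yaw":0},{"travel":[0,0,-1],"yaw":0}]'|grep -E "clock|tool|ft"
python3 -m pendant '[{"travel":[0,0,-0.5],"yaw":0},{"travel":[0,0,-1],"yaw":0},{"travel":[0,0,-1],"yaw":0}]'|grep -E "clock|tool|ft"
python3 -m pendant '[{"travel":[0,0,0],"yaw":0}]'|grep -E "clock|tool|ft"
python3 ends.py
python3 - <<'E'
from h import *
from fit import fit
t=snap('top');fit(t,81)
s=snap('scene')
for c in (272,277): print(c,[(r,*map(int,s['bgr'][r,c])) for r in range(226,242)])
E
```

```text
clock: 29.78
tool_pos: [540.7, 1.8, 56.6]
ft_force: [0.1, 0.6, -1.0]
clock: 30.03
tool_pos: [540.7, 1.8, 55.6]
ft_force: [-0.4, 1.6, -0.9]
clock: 30.12
tool_pos: [540.8, 1.7, 55.7]
ft_force: [-0.2, 0.8, -0.6]
end rows 166 cols 326 346 336.4
  start rows 349 cols 347 368
end rows 165 cols 299 319 309.0
  start rows 349 cols 278 299
30.1667 [540.78868149   1.73286953  55.73238368] 35.042695343889136 39.10145200788975
hole [ 494.84 -153.77   14.57] 90 ring [ 494.93 -155.7    31.61] 44 res 0.4
off world [ 0.09 -1.93] along gap -1.83 across -0.63
272 [(226, 116, 123, 130), (227, 108, 116, 123), (228, 113, 119, 126), (229, 100, 108, 113), (230, 93, 97, 99), (231, 81, 86, 85), (232, 66, 78, 86), (233, 59, 101, 130), (234, 58, 118, 157), (235, 57, 119, 158), (236, 59, 120, 157), (237, 70, 106, 134), (238, 85, 95, 104), (239, 135, 138, 144), (240, 166, 170, 178), (241, 165, 169, 177)]
277 [(226, 155, 164, 171), (227, 120, 130, 136), (228, 114, 124, 130), (229, 114, 124, 130), (230, 102, 110, 114), (231, 90, 92, 96), (232, 79, 81, 83), (233, 59, 81, 96), (234, 58, 106, 138), (235, 61, 122, 161), (236, 60, 120, 160), (237, 55, 117, 157), (238, 78, 107, 131), (239, 135, 138, 142), (240, 166, 170, 177), (241, 164, 168, 175)]
```

```bash
cat > tilt.py <<'E'
from h import *
s=snap('scene'); A=np.array([495,-154.])
for ang in (254,275,295,315,335,355):
    e=np.array([np.cos(np.radians(ang)),np.sin(np.radians(ang))]); P=[proj(s,[*(A+31*e),z]) for z in (78,81,86,91)]
    c=int(round(P[0][0])); print(ang,c,'rows z78,81,86,91',[round(p[1],1) for p in P]); r0=int(P[3][1])-4
    print('   ',[(r,tuple(int(x) for x in s['bgr'][r,c])) for r in range(r0,r0+18)])
E
python3 tilt.py
```

```text
254 268 rows z78,81,86,91 [np.float64(218.7), np.float64(217.3), np.float64(215.0), np.float64(212.6)]
    [(208, (120, 184, 226)), (209, (94, 140, 173)), (210, (75, 101, 125)), (211, (108, 130, 149)), (212, (186, 204, 220)), (213, (217, 227, 234)), (214, (209, 222, 227)), (215, (211, 223, 230)), (216, (212, 225, 231)), (217, (200, 212, 221)), (218, (172, 183, 191)), (219, (150, 158, 164)), (220, (150, 157, 165)), (221, (151, 160, 166)), (222, (154, 164, 169)), (223, (148, 157, 163)), (224, (125, 133, 138)), (225, (108, 116, 121))]
275 264 rows z78,81,86,91 [np.float64(221.8), np.float64(220.4), np.float64(218.0), np.float64(215.7)]
    [(211, (92, 179, 233)), (212, (223, 238, 247)), (213, (255, 255, 255)), (214, (242, 254, 255)), (215, (152, 167, 180)), (216, (88, 92, 94)), (217, (76, 78, 77)), (218, (71, 75, 76)), (219, (93, 97, 102)), (220, (140, 143, 149)), (221, (152, 164, 177)), (222, (124, 190, 239)), (223, (97, 219, 255)), (224, (80, 179, 243)), (225, (84, 107, 124)), (226, (90, 93, 91)), (227, (83, 85, 87)), (228, (72, 78, 81))]
295 263 rows z78,81,86,91 [np.float64(225.2), 
[... 1325 characters left out ...]
, 100, 127)), (232, (56, 117, 153)), (233, (58, 118, 154)), (234, (61, 112, 145)), (235, (76, 102, 119)), (236, (93, 98, 104)), (237, (132, 134, 141)), (238, (133, 138, 145))]
355 272 rows z78,81,86,91 [np.float64(233.6), np.float64(232.2), np.float64(229.8), np.float64(227.3)]
    [(223, (158, 167, 174)), (224, (158, 167, 174)), (225, (142, 152, 158)), (226, (116, 124, 131)), (227, (109, 116, 123)), (228, (111, 119, 126)), (229, (104, 110, 115)), (230, (94, 99, 100)), (231, (83, 84, 86)), (232, (64, 78, 87)), (233, (61, 103, 133)), (234, (57, 118, 155)), (235, (59, 120, 157)), (236, (57, 118, 156)), (237, (68, 107, 134)), (238, (85, 95, 103)), (239, (135, 139, 144)), (240, (167, 171, 178))]
```

The far side of the ring has tipped up: the lugs were pressed over the boss edge. I'll back up until the ring levels and check it at each step.

```bash
cat > t2.py <<'E'
from h import *
from fit import fit
s=snap('scene')
for c in (262,264,266,272): print(c,' '.join('%d:%d/%d'%(r,s['bgr'][r,c].mean(),int(s['bgr'][r,c,2])-int(s['bgr'][r,c,0])) for r in range(211,235)))
fit(snap('top'),81)
E
python3 -m pendant '[{"travel":[0,0,1],"yaw":0},{"travel":[0,0,2],"yaw":0},{"travel":[0,0,3],"yaw":0},{"travel":[0,0,3],"yaw":0}]'|grep -E "clock|tool|ft"
python3 t2.py
python3 -m pendant '[{"travel":[0,0,1],"yaw":0},{"travel":[0,0,2],"yaw":0},{"travel":[0,0,3],"yaw":0},{"travel":[0,0,3],"yaw":0}]'|grep -E "clock|tool|ft"
python3 t2.py
```

```text
clock: 30.65
tool_pos: [540.8, 1.6, 58.9]
ft_force: [-0.8, -0.6, -0.6]
262 211:161/175 212:113/116 213:174/79 214:247/18 215:255/0 216:255/0 217:251/12 218:174/27 219:92/4 220:82/0 221:87/-1 222:91/-2 223:92/-6 224:90/-2 225:91/0 226:87/2 227:79/9 228:84/10 229:98/10 230:95/10 231:89/11 232:93/11 233:101/9 234:103/13
264 211:169/139 212:236/24 213:255/0 214:255/0 215:247/18 216:167/28 217:94/7 218:81/2 219:76/3 220:93/10 221:136/29 222:184/118 223:191/157 224:171/163 225:107/43 226:94/5 227:93/0 228:84/4 229:85/18 230:95/44 231:96/58 232:97/33 233:93/11 234:93/8
266 211:162/113 212:245/20 213:255/0 214:248/16 215:174/26 216:132/12 217:146/16 218:154/16 219:154/16 220:158/14 221:156/15 222:137/17 223:112/14 224:107/13 225:111/37 226:108/64 227:100/38 228:95/4 229:84/0 230:77/18 231:92/69 232:109/94 233:109/92 234:102/61
272 211:224/23 212:188/21 213:113/13 214:57/11 215:52/13 216:55/13 217:97/13 218:182/20 219:224/21 220:203/21 221:169/18 222:163/17 223:163/17 224:166/18 225:151/17 226:123/14 227:115/15 228:116/15 229:103/15 230:89/6 231:90/2 232:79/10 233:94/64 234:112/97
hole [ 494.
[... 636 characters left out ...]
/8 230:78/31 231:94/46 232:99/33 233:94/11 234:93/11
266 211:162/112 212:244/20 213:255/0 214:254/1 215:250/13 216:206/34 217:152/18 218:150/16 219:154/15 220:158/13 221:154/16 222:138/17 223:114/16 224:106/13 225:108/34 226:109/73 227:104/70 228:99/27 229:94/3 230:84/4 231:84/47 232:102/86 233:107/92 234:105/61
272 211:225/22 212:188/19 213:113/14 214:57/12 215:52/11 216:54/13 217:96/14 218:183/20 219:224/21 220:202/22 221:173/18 222:161/16 223:165/16 224:166/18 225:149/16 226:121/15 227:116/16 228:119/14 229:103/15 230:88/9 231:91/3 232:79/6 233:86/48 234:107/88
hole [ 494.84 -153.78   14.58] 90 ring [ 495.15 -154.76   31.44] 45 res 0.25
off world [ 0.31 -0.98] along gap -0.86 across -0.57
```

```bash
sed -i 's/(262,264,266,272)/(262,264)/' t2.py
python3 -m pendant '[{"travel":[0,0,1],"yaw":0},{"travel":[0,0,2],"yaw":0},{"travel":[0,0,2],"yaw":0}]'|grep -E "clock|tool|ft"
python3 t2.py
python3 -m pendant '[{"travel":[0,0,1],"yaw":0},{"travel":[0,0,2],"yaw":0},{"travel":[0,0,2],"yaw":0}]'|grep -E "clock|tool|ft"
python3 t2.py
```

```text
clock: 31.43
tool_pos: [540.9, 1.8, 63.9]
ft_force: [-0.6, -0.3, -1.5]
262 211:163/172 212:113/116 213:174/80 214:248/17 215:254/2 216:254/3 217:252/8 218:215/30 219:144/12 220:104/4 221:91/1 222:89/2 223:90/-2 224:89/-1 225:92/0 226:88/3 227:75/9 228:75/12 229:86/12 230:90/12 231:89/10 232:92/12 233:98/12 234:105/8
264 211:168/142 212:235/25 213:255/0 214:255/0 215:254/2 216:252/8 217:205/32 218:113/6 219:89/1 220:86/2 221:77/7 222:86/45 223:134/120 224:139/117 225:129/82 226:125/61 227:99/9 228:88/4 229:78/8 230:79/31 231:95/45 232:99/31 233:94/13 234:93/10
hole [ 494.85 -153.76   14.58] 90 ring [ 495.23 -154.43   31.51] 45 res 0.19
off world [ 0.38 -0.68] along gap -0.54 across -0.56
clock: 31.78
tool_pos: [540.9, 1.8, 65.9]
ft_force: [-0.3, -1.0, -2.6]
262 211:161/175 212:113/116 213:173/81 214:247/19 215:254/2 216:254/3 217:252/8 218:216/30 219:152/11 220:111/3 221:95/2 222:91/2 223:95/-1 224:96/-2 225:92/1 226:85/3 227:70/9 228:81/13 229:92/11 230:88/12 231:90/12 232:94/11 233:98/11 234:102/11
264 211:168/139 212:236/24 213:255/0 214:254/1 215:254/2 216:252/9 217:205/33 218:114/9 219:89/4 220:85/2 221:74/5 222:80/36 223:133/113 224:138/117 225:127/85 226:125/62 227:98/8 228:89/3 229:78/7 230:80/30 231:95/44 232:99/33 233:93/13 234:92/10
hole [ 494.85 -153.75   14.59] 90 ring [ 495.26 -154.45   31.37] 45 res 0.24
off world [ 0.42 -0.69] along gap -0.55 across -0.6
```

The far side is now resting (no change between 63.9 and 65.9), so the ring is level at about TCP 63.8. I'll go there and let the ring close gradually.

```bash
python3 -m pendant '[{"travel":[0,0,-1],"yaw":0},{"travel":[0,0,-2.1],"yaw":0},{"travel":[0,0,-2.1],"yaw":0}]'|grep -E "clock|tool|ft"
python3 t2.py
python3 -m pendant '[{"travel":[0,0,0],"yaw":0},{"travel":[0.2,0.8,0],"yaw":0},{"travel":[0.2,0.8,0],"yaw":0}]' 0.1|grep -E "clock|tool|ft|width|finger_"
python3 -m pendant '[{"travel":[0.2,0.8,0],"yaw":0},{"travel":[0.2,0.8,0],"yaw":0},{"travel":[0.2,0.8,0],"yaw":0}]' -0.06|grep -E "clock|tool|ft|width|finger_"
python3 t2.py
```

```text
clock: 32.13
tool_pos: [540.7, 1.8, 63.4]
ft_force: [-0.1, -0.3, -1.7]
262 211:162/175 212:112/117 213:174/80 214:248/17 215:254/2 216:254/3 217:252/8 218:216/30 219:143/10 220:106/2 221:90/0 222:89/-2 223:87/-2 224:88/-3 225:91/0 226:89/2 227:76/8 228:71/12 229:85/11 230:91/10 231:89/11 232:95/11 233:98/11 234:104/9
264 211:168/140 212:235/25 213:255/0 214:255/0 215:254/2 216:252/9 217:201/33 218:104/7 219:87/1 220:86/2 221:90/27 222:136/117 223:166/165 224:139/128 225:130/92 226:126/61 227:97/7 228:89/1 229:76/10 230:80/31 231:94/46 232:96/31 233:92/13 234:92/9
hole [ 494.84 -153.77   14.58] 90 ring [ 495.26 -154.68   31.45] 45 res 0.26
off world [ 0.42 -0.91] along gap -0.76 across -0.66
clock: 32.48
tool_pos: [541.0, 2.7, 63.6]
ft_force: [-0.1, -1.0, -2.9]
width: 42.7
finger_force: 20.4
clock: 32.73
tool_pos: [541.2, 3.5, 63.6]
ft_force: [0.1, 1.0, -2.3]
width: 49.8
finger_force: 16.0
262 211:162/173 212:114/117 213:172/80 214:247/19 215:254/2 216:254/3 217:251/11 218:214/28 219:167/11 220:167/10 221:151/10 222:134/5 223:133/7 224:128/8 225:132/8 226:154/11 227:141/10 228:143/10 229:139/11 230:106/6 231:141/9 232:169/9 233:172/12 234:172/12
264 211:168/140 212:234/25 213:255/0 214:255/0 215:254/3 216:251/10 217:217/28 218:148/11 219:110/5 220:91/3 221:86/3 222:89/3 223:91/4 224:92/3 225:88/3 226:85/4 227:75/10 228:82/39 229:94/66 230:99/65 231:96/56 232:93/31 233:100/10 234:141/7
hole [ 494.85 -153.76   14.57] 90 ring [ 494.6  -155.11   28.57] 52 res 0.33
off world [-0.25 -1.35] along gap -1.36 across -0.14
```

The ring has closed to R = 28.6 mm from 31.4, which fits the groove, and it sits 1.4 mm off axis as expected. I'll finish opening to 63 mm and check.

```bash
python3 -m pendant '[{"travel":[0.2,0.8,0],"yaw":0},{"travel":[0.2,0.8,0],"yaw":0},{"travel":[0.2,0.8,0],"yaw":0}]' -0.2|grep -E "ft|width|finger_"
python3 -m pendant '[{"travel":[0,0,0],"yaw":0},{"travel":[0,0,0],"yaw":0},{"travel":[0,0,0],"yaw":0}]' -0.33|grep -E "clock|tool|ft|width|finger_"
python3 t2.py
python3 -m pendant '[{"travel":[0,0,1],"yaw":0},{"travel":[0,0,3],"yaw":0},{"travel":[0,0,6],"yaw":0},{"travel":[0,0,6],"yaw":0}]'|grep -E "clock|tool|ft|finger_"
python3 t2.py; python3 tilt.py | head -6
```

```text
ft_force: [-0.2, -0.6, -2.5]
width: 56.3
finger_force: 13.1
clock: 33.33
tool_pos: [541.4, 4.1, 63.6]
ft_force: [-0.1, -0.1, -2.4]
width: 62.9
finger_force: 11.3
262 211:161/173 212:113/117 213:174/79 214:248/17 215:254/2 216:254/3 217:250/12 218:214/26 219:166/12 220:165/10 221:158/8 222:150/6 223:152/8 224:152/9 225:161/11 226:170/11 227:143/10 228:141/11 229:139/8 230:104/9 231:140/10 232:168/10 233:172/13 234:172/12
264 211:167/141 212:235/24 213:255/0 214:255/0 215:254/2 216:251/10 217:215/28 218:155/10 219:122/4 220:95/3 221:88/3 222:89/1 223:88/4 224:90/2 225:91/3 226:85/3 227:76/10 228:79/41 229:94/65 230:99/64 231:96/56 232:92/30 233:99/11 234:141/8
hole [ 494.84 -153.77   14.57] 90 ring [ 494.72 -154.69   28.6 ] 51 res 0.16
off world [-0.12 -0.92] along gap -0.92 across -0.14
clock: 33.77
tool_pos: [541.7, 4.1, 70.3]
ft_force: [-0.1, 0.7, -1.5]
finger_force: 11.2
262 211:162/173 212:113/116 213:173/79 214:246/20 215:254/2 216:254/3 217:251/11 218:213/28 219:166/12 220:166/10 221:159/9 222:152/7 223:153/9 224:151/8 225:161/11 226:170/12 227:142/11 228:144/10 229:139/7 230:10
[... 1278 characters left out ...]
 (220, (91, 93, 93)), (221, (86, 88, 89)), (222, (85, 88, 88)), (223, (87, 90, 89)), (224, (91, 93, 94)), (225, (88, 90, 90)), (226, (80, 84, 85)), (227, (71, 77, 81)), (228, (57, 83, 99))]
295 263 rows z78,81,86,91 [np.float64(225.2), np.float64(223.7), np.float64(221.4), np.float64(219.0)]
    [(214, (246, 255, 255)), (215, (253, 255, 255)), (216, (253, 255, 255)), (217, (230, 244, 254)), (218, (161, 170, 181)), (219, (148, 152, 156)), (220, (127, 131, 134)), (221, (99, 103, 104)), (222, (90, 92, 94)), (223, (93, 94, 96)), (224, (93, 97, 97)), (225, (86, 91, 94)), (226, (86, 90, 95)), (227, (86, 90, 95)), (228, (90, 94, 101)), (229, (89, 95, 101)), (230, (82, 85, 92)), (231, (87, 94, 99))]
```

The ring is unchanged after the pins lifted: R = 28.6 mm and resting on the brass. I'll withdraw and carry the pliers to the mat.

```bash
python3 -m pendant '[{"travel":[0,0,5],"yaw":0},{"travel":[0,0,12],"yaw":0},{"travel":[0,0,25],"yaw":0},{"travel":[0,0,40],"yaw":0},{"travel":[0,0,45],"yaw":0}]'|grep -E "clock|tool|ft|finger_"
python3 -m pendant '[{"travel":[-5,6,0],"yaw":0.03},{"travel":[-20,22,0],"yaw":0.08},{"travel":[-40,45,0],"yaw":0.14},{"travel":[-60,68,0],"yaw":0.2},{"travel":[-80,91,0],"yaw":0.25},{"travel":[-100,114,0],"yaw":0.284},{"travel":[-115,130,0],"yaw":0.284},{"travel":[-121,136,0],"yaw":0.284},{"travel":[-121,136,0],"yaw":0.284}]'|grep -E "clock|tool|ft|rot|finger_"
python3 t2.py
python3 -m pendant '[{"travel":[0,0,-25],"yaw":0},{"travel":[0,0,-55],"yaw":0},{"travel":[0,0,-80],"yaw":0},{"travel":[0,0,-97],"yaw":0},{"travel":[0,0,-106],"yaw":0},{"travel":[0,0,-110],"yaw":0},{"travel":[0,0,-110],"yaw":0},{"travel":[0,0,-110],"yaw":0}]'|grep -E "clock|tool|ft|finger_"
```

```text
clock: 34.33
tool_pos: [542.3, 4.3, 116.9]
ft_force: [-0.1, 0.1, -0.9]
finger_force: 11.2
clock: 35.08
tool_pos: [418.8, 141.4, 114.4]
ee_rot: [-180.0, 0.0, 90.1]
ft_force: [-0.8, 0.1, -1.6]
finger_force: 11.2
262 211:161/173 212:114/116 213:171/80 214:246/20 215:254/2 216:253/4 217:250/12 218:212/29 219:168/12 220:166/11 221:159/10 222:150/9 223:151/8 224:147/10 225:161/11 226:167/12 227:142/11 228:142/10 229:138/10 230:104/9 231:138/10 232:170/9 233:170/11 234:172/13
264 211:166/140 212:235/25 213:255/0 214:254/1 215:254/3 216:250/12 217:214/29 218:155/11 219:123/5 220:95/5 221:87/6 222:88/5 223:89/5 224:90/5 225:92/4 226:86/4 227:75/11 228:81/43 229:97/62 230:99/66 231:97/55 232:91/31 233:97/11 234:142/8
hole [ 494.85 -153.81   14.5 ] 90 ring [ 494.9  -154.77   28.41] 49 res 0.19
off world [ 0.05 -0.96] along gap -0.91 across -0.32
clock: 35.85
tool_pos: [421.0, 140.1, 5.2]
ft_force: [-1.2, 0.6, -1.8]
finger_force: 11.2
```

Next, a check with an unobstructed wide wrist look is possible later. I'll lower the pliers onto the mat now.

```bash
python3 -m pendant '[{"travel":[0,0,-3],"yaw":0},{"travel":[0,0,-6],"yaw":0},{"travel":[0,0,-9],"yaw":0},{"travel":[0,0,-10],"yaw":0}]'|grep -E "tool|ft"
python3 -m pendant '[{"travel":[0,0,-2],"yaw":0},{"travel":[0,0,-4],"yaw":0},{"travel":[0,0,-5],"yaw":0},{"travel":[0,0,-5],"yaw":0}]'|grep -E "tool|ft"
python3 -m pendant '[{"travel":[0,0,-2],"yaw":0},{"travel":[0,0,-4],"yaw":0},{"travel":[0,0,-6],"yaw":0},{"travel":[0,0,-7],"yaw":0},{"travel":[0,0,-7],"yaw":0}]'|grep -E "clock|tool|ft|finger_"
```

```text
tool_pos: [420.4, 140.1, -5.5]
ft_force: [0.8, 1.3, -1.0]
tool_pos: [420.3, 140.2, -10.6]
ft_force: [-0.2, 0.1, -1.0]
clock: 36.93
tool_pos: [420.2, 140.1, -17.6]
ft_force: [0.8, -0.1, -1.5]
finger_force: 11.3
```

```bash
python3 -m pendant '[{"travel":[0,0,-1.5],"yaw":0},{"travel":[0,0,-1.5],"yaw":0}]'|grep -E "tool|ft"
python3 -m pendant '[{"travel":[0,0,0],"yaw":0},{"travel":[0,0,0],"yaw":0},{"travel":[0,0,0],"yaw":0},{"travel":[0,0,0],"yaw":0},{"travel":[0,0,0],"yaw":0}]' -0.85|grep -E "ft|width|finger_"
python3 -m pendant '[{"travel":[0,0,10],"yaw":0},{"travel":[0,0,30],"yaw":0},{"travel":[0,0,65],"yaw":0},{"travel":[0,0,100],"yaw":0},{"travel":[0,0,140],"yaw":0},{"travel":[0,0,180],"yaw":0},{"travel":[0,0,210],"yaw":0},{"travel":[0,0,210],"yaw":0},{"travel":[0,0,210],"yaw":0}]' |grep -E "clock|tool|ft|width"
python3 - <<'E'
from h import *
s=snap('wrist','end.png'); hsv=cv2.cvtColor(s['bgr'],cv2.COLOR_BGR2HSV)
red=cv2.inRange(hsv,(0,150,60),(8,255,255)); c,_=cv2.findContours(red,cv2.RETR_EXTERNAL,cv2.CHAIN_APPROX_NONE)
for k in sorted(c,key=cv2.contourArea)[::-1][:2]: print([onz(s,*p,15).round(1)[:2] for p in cv2.boxPoints(cv2.minAreaRect(k))])
import pickle
t0=cv2.imread('pics/top0.png'); t=snap('top','topend.png')
d=(cv2.absdiff(t0,t['bgr']).max(2)>40).astype(np.uint8); n,_,st,ce=cv2.connectedComponentsWithStats(d)
print([(list(map(int,st[i])),ce[i].round()) for i in range(1,n) if st[i,4]>15])
E
python3 t2.py
```

```text
tool_pos: [420.4, 140.1, -19.0]
ft_force: [-0.1, 1.2, -0.5]
ft_force: [-0.8, -0.0, -0.4]
width: 86.9
finger_force: 0.0
clock: 38.27
tool_pos: [421.0, 140.2, 193.0]
ft_force: [-0.5, -0.1, -0.5]
width: 86.8
[array([441.1, 119.8]), array([450.3, 201.4]), array([461.3, 200. ]), array([452.6, 118.3])]
[array([380.1, 200.2]), array([390.3, 201.4]), array([399.3, 120. ]), array([388.5, 118.6])]
[([160, 150, 47, 10, 230], array([183., 155.])), ([206, 160, 39, 31, 750], array([223., 175.])), ([259, 169, 15, 14, 195], array([266., 176.])), ([159, 187, 47, 9, 225], array([181., 191.])), ([0, 205, 584, 275, 70745], array([198., 357.])), ([176, 208, 50, 9, 147], array([206., 214.])), ([326, 241, 9, 6, 20], array([330., 244.])), ([339, 255, 16, 8, 19], array([347., 260.])), ([587, 294, 43, 28, 533], array([605., 310.])), ([602, 400, 38, 62, 1148], array([627., 423.])), ([228, 457, 25, 17, 124], array([240., 463.])), ([254, 457, 5, 7, 25], array([256., 460.]))]
262 211:158/170 212:110/111 213:166/77 214:244/22 215:253/5 216:253/6 217:248/16 218:207/30 219:162/12 220:162/10 221:155/10 222:146/8 223:147/8 224:146/9 225:155/11 226:164/11 227:138/12 228:138/10 229:134/10 230:104/9 231:136/9 232:162/12 233:166/11 234:167/12
264 211:163/139 212:231/29 213:255/0 214:254/3 215:253/5 216:248/15 217:209/30 218:151/10 219:118/5 220:92/3 221:87/4 222:86/4 223:88/5 224:90/3 225:88/3 226:86/5 227:74/11 228:78/40 229:93/61 230:96/65 231:96/54 232:91/29 233:97/12 234:138/8
hole [ 494.84 -153.81   14.56] 90 ring [ 494.71 -154.87   28.48] 54 res 0.22
off world [-0.13 -1.06] along gap -1.05 across -0.17
```

Run:
```python
from h import *
s=snap('scene'); C=np.array([494.7,-154.8]); g=s['bgr'].mean(2)
a=np.radians(np.arange(180,400,1))
for z in (78,81,86):
    P=np.array([proj(s,[*(C+28.5*np.array([np.cos(x),np.sin(x)])),z]) for x in a]); i=P[:,0].argmin()
    print(z,'leftmost',P[i].round(1),[ (c,[P[k].round(1)[1] for k in np.where(np.diff(np.sign(P[:,0]-c)))[0]]) for c in (266,268,271)])
B=np.array([494.9,-153.9]); P=np.array([proj(s,[*(B+28*np.array([np.cos(x),np.sin(x)])),67]) for x in a]); print('boss foot leftmost',P[P[:,0].argmin()].round(1))
for c in (266,268,271): print(c,' '.join('%d:%d/%d'%(r,g[r,c],int(s['bgr'][r,c,2])-int(s['bgr'][r,c,0])) for r in range(206,241)))
for r in (222,224,226,228): print(r,' '.join('%d:%d'%(c,g[r,c]) for c in range(256,270)))
```

```text
78 leftmost [264.1 225.1] [(266, [np.float64(220.8), np.float64(229.2)]), (268, [np.float64(219.1), np.float64(230.8)]), (271, [np.float64(217.6), np.float64(232.3)])]
81 leftmost [264.  223.7] [(266, [np.float64(219.3), np.float64(227.9)]), (268, [np.float64(217.7), np.float64(229.4)]), (271, [np.float64(216.1), np.float64(230.8)])]
86 leftmost [263.9 221.3] [(266, [np.float64(216.8), np.float64(225.6)]), (268, [np.float64(215.3), np.float64(227.1)]), (271, [np.float64(213.8), np.float64(228.5)])]
boss foot leftmost [265.2 230.4]
266 206:183/126 207:182/172 208:182/174 209:182/176 210:162/174 211:157/110 212:239/27 213:255/0 214:253/4 215:246/19 216:199/34 217:147/19 218:144/15 219:148/15 220:151/16 221:151/17 222:132/15 223:109/17 224:106/14 225:96/16 226:76/14 227:79/8 228:87/2 229:80/22 230:93/62 231:105/89 232:105/92 233:106/86 234:96/59 235:98/18 236:118/9 237:111/13 238:73/16 239:76/16 240:132/13
268 206:172/21 207:182/70 208:173/103 209:133/75 210:95/50 211:129/40 212:225/32 213:239/17 214:217/20 215:210/19 216:210/20 217:201/21 218:176/19 219:151/14 220:152/16 221:156/15 222
[... 319 characters left out ...]
5 217:172/19 218:217/22 219:214/21 220:186/20 221:158/17 222:158/18 223:160/18 224:161/17 225:144/17 226:117/16 227:114/16 228:107/15 229:85/14 230:74/8 231:77/10 232:92/63 233:111/96 234:111/96 235:107/96 236:108/78 237:139/28 238:166/10 239:168/10 240:164/14
222 256:207 257:163 258:159 259:162 260:165 261:166 262:147 263:90 264:86 265:92 266:132 267:154 268:155 269:156
224 256:139 257:139 258:133 259:128 260:131 261:165 262:147 263:94 264:89 265:84 266:106 267:116 268:127 269:143
226 256:57 257:61 258:57 259:57 260:56 261:88 262:164 263:87 264:85 265:79 266:76 267:99 268:110 269:113
228 256:128 257:107 258:108 259:127 260:134 261:152 262:139 263:94 264:81 265:75 266:87 267:90 268:85 269:93
```

```bash
python3 -c "
from cell import manip
print(manip.finish_job())"
```

```text
the job is handed in; nothing more can be done
None
```

The job is handed in at about 38 s: measurements put the ring flat on the boss and closed in the groove (about 1 mm off axis), the pliers lie on the green mat, and the vase, tin and screwdriver were never touched.

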